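Set up the vacuum filtration unit

TASK

Get the filtration unit ready to run: take the steel filter funnels out of the sloping draining rack and stand each one upright in a port of the unit with its taper fully home, and put a lid on every funnel; if a port is left over, close it with the rubber stopper that waits in the rack, pushed home in the same way. Only when all three ports are filled and the lids are on, open the vacuum tap fully, its lever in line with the pipe. Leave the wash bottle, timer, petri dish and forceps where they are.

Things in the scene. Friction and masses are not known exactly. Their poses are not given: they have to be found in the camera images.
- funnel1: Steel funnel (2 or 3 present, alike). Solid tapered stem: 18 mm diameter at the tip, 32 mm at 45 mm up; then a flat shoulder and an open cup, outside 44 mm, bore 39 mm, from 45 to 100 mm above the tip. Origin: centre of the tip; z up the axis to the rim. 0.12 kg. Starts in a rack hole, leaning 30 degrees with its rim to the rack's -x; draw it out along its axis by over 45 mm. Grip the cup.
- funnel2: Steel funnel (2 or 3 present, alike). Solid tapered stem: 18 mm diameter at the tip, 32 mm at 45 mm up; then a flat shoulder and an open cup, outside 44 mm, bore 39 mm, from 45 to 100 mm above the tip. Origin: centre of the tip; z up the axis to the rim. 0.12 kg. Starts in a rack hole, leaning 30 degrees with its rim to the rack's -x; draw it out along its axis by over 45 mm. Grip the cup.
- funnel3: Steel funnel (2 or 3 present, alike). Solid tapered stem: 18 mm diameter at the tip, 32 mm at 45 mm up; then a flat shoulder and an open cup, outside 44 mm, bore 39 mm, from 45 to 100 mm above the tip. Origin: centre of the tip; z up the axis to the rim. 0.12 kg. Starts in a rack hole, leaning 30 degrees with its rim to the rack's -x; draw it out along its axis by over 45 mm. Grip the cup.
- stopper: Black rubber stopper for an unused port (always present, needed only with 2 funnels): the same tapered stem as a funnel, 18 mm at the tip to 32 mm at 45 mm up, then a round head 44 mm in diameter from 45 to 75 mm above the tip. Origin: centre of the tip; z up the axis to the head. 0.07 kg. Starts in a rack hole, leaning 30 degrees like the funnels. Grip the head.
- lid1: Steel lid (three alike, fit any funnel; one may be spare). Flange 49 mm in diameter; below it a spigot 33 mm in diameter, 6 mm deep, that drops into a funnel's bore till the flange lies on the rim; on top a knob 17 mm in diameter. Origin: centre of the spigot's underside; z up: flange 6 to 10 mm, knob 10 to 31 mm. Lies right way up on the bench. Grip the knob from above.
- lid2: Steel lid (three alike, fit any funnel; one may be spare). Flange 49 mm in diameter; below it a spigot 33 mm in diameter, 6 mm deep, that drops into a funnel's bore till the flange lies on the rim; on top a knob 17 mm in diameter. Origin: centre of the spigot's underside; z up: flange 6 to 10 mm, knob 10 to 31 mm. Lies right way up on the bench. Grip the knob from above.
- lid3: Steel lid (three alike, fit any funnel; one may be spare). Flange 49 mm in diameter; below it a spigot 33 mm in diameter, 6 mm deep, that drops into a funnel's bore till the flange lies on the rim; on top a knob 17 mm in diameter. Origin: centre of the spigot's underside; z up: flange 6 to 10 mm, knob 10 to 31 mm. Lies right way up on the bench. Grip the knob from above.
- port1 (a point): Centre of a port's mouth, on top of its rubber lining, 86 mm above the bench. The port is a vertical tapered socket (the stems' taper) 30 mm across at the mouth and 34 mm deep, open into a free space below, in a steel stub of 51 mm diameter. A funnel or stopper is home with its tip 40 mm below this point, its shoulder 5 mm above the rubber; it centres itself on the way in.
- port2 (a point): Centre of a port's mouth, on top of its rubber lining, 86 mm above the bench. The port is a vertical tapered socket (the stems' taper) 30 mm across at the mouth and 34 mm deep, open into a free space below, in a steel stub of 51 mm diameter. A funnel or stopper is home with its tip 40 mm below this point, its shoulder 5 mm above the rubber; it centres itself on the way in.
- port3 (a point): Centre of a port's mouth, on top of its rubber lining, 86 mm above the bench. The port is a vertical tapered socket (the stems' taper) 30 mm across at the mouth and 34 mm deep, open into a free space below, in a steel stub of 51 mm diameter. A funnel or stopper is home with its tip 40 mm below this point, its shoulder 5 mm above the rubber; it centres itself on the way in.
- manifold: The filtration unit, fixed: a low steel bar, 62 x 244 mm, top 44 mm above the bench, that carries the three ports 80 mm apart along its y axis. Origin: on the bench under the middle port; z up, x away from the robot at yaw 0. At its -y end a pipe along y leads to the tap, whose axis is 160 mm from the origin.
- tap (a joint): Turn of the tap lever about a vertical axis: 0 = shut, lever square across the pipe, pointing to the unit's -x; 1.57 = fully open, lever in line with the pipe, pointing to the unit's -y, away from the ports. Grows anticlockwise from above; stops at 0 and 1.57; friction 0.08 N m, stays where it is left. Open means above 1.4. Starts at 0 to 0.15.
- tap_axis (a point): Point on the tap's axis at the mid height of its lever, 59 mm above the bench.
- tap_grip (a point): Point in the middle of the lever's width, 48 mm out from the axis, 59 mm above the bench; it moves with the lever. The lever is a level black bar 13 mm wide, 6 mm thick and 64 mm long from the axis, with free space under it and no knob.
- drain_rack: White draining rack, fixed: a plate 150 x 174 mm, sloping at 30 degrees, lower at its front (-x at yaw 0), with 2 x 2 holes 84 mm apart in y and 72 mm up the slope, over a drip tray 165 x 190 mm. Origin: centre of the tray's underside; the plate's middle is 78 mm up. Parts stand on their shoulders square to the plate, upper ends leaning to the rack's -x.
- centrifuge: Beige benchtop centrifuge, fixed, not part of the job, 0.2 m high, between the rack and the unit; its front face with two dials lies about 0.19 m before its origin (on the bench under its middle) and bounds the strip of bench on which the lids lie: keep the gripper off it.
- wash_bottle: White wash bottle, 95 x 65 x 196 mm, behind the unit: bystander. Origin: centre of its foot.
- timer: Small white timer, 68 x 62 x 18 mm, in front of the unit's tap: bystander. Origin: centre of its underside.
- petri: Closed petri dish, about 90 mm across and 16 mm high, in front of the unit: bystander. Origin: centre of its underside.
- forceps: Steel forceps, 138 mm long, lying in front of the rack: bystander. Origin: its middle, on the bench.
Things that resemble listed ones, but are neither listed nor needed, are in the scene too. Leave any brown or green look-alike of the lid3 alone. Leave any green or orange look-alike of the lid2 alone.

How it is judged:
On the way, in this order (a step that is already met when the one before it is completed fails the run):
1. every funnel stands home in a port with a lid on, and no port is left without a funnel or the stopper (((horizontal distance between funnel1 and port1 below 0.004 m and z of funnel1 in the frame of port1 between -0.047 and -0.036 m and angle between funnel1's own z axis and vertical below 0.07 rad) or (horizontal distance between funnel1 and port2 below 0.004 m and z of funnel1 in the frame of port2 between -0.047 and -0.036 m and angle between funnel1's own z axis and vertical below 0.07 rad) or (horizontal distance between funnel1 and port3 below 0.004 m and z of funnel1 in the frame of port3 between -0.047 and -0.036 m and angle between funnel1's own z axis and vertical below 0.07 rad)) and ((horizontal distance between funnel2 and port1 below 0.004 m and z of funnel2 in the frame of port1 between -0.047 and -0.036 m and angle between funnel2's own z axis and vertical below 0.07 rad) or (horizontal distance between funnel2 and port2 below 0.004 m and z of funnel2 in the frame of port2 between -0.047 and -0.036 m and angle between funnel2's own z axis and vertical below 0.07 rad) or (horizontal distance between funnel2 and port3 below 0.004 m and z of funnel2 in the frame of port3 between -0.047 and -0.036 m and angle between funnel2's own z axis and vertical below 0.07 rad)) and ((horizontal distance between funnel3 and port1 below 0.004 m and z of funnel3 in the frame of port1 between -0.047 and -0.036 m and angle between funnel3's own z axis and vertical below 0.07 rad) or (horizontal distance between funnel3 and port2 below 0.004 m and z of funnel3 in the frame of port2 between -0.047 and -0.036 m and angle between funnel3's own z axis and vertical below 0.07 rad) or (horizontal distance between funnel3 and port3 below 0.004 m and z of funnel3 in the frame of port3 between -0.047 and -0.036 m and angle between funnel3's own z axis and vertical below 0.07 rad)) and ((horizontal distance between lid1 and funnel1 below 0.006 m and z of lid1 in the frame of funnel1 between 0.091 and 0.0965 m and angle between the z axis of lid1 and the z axis of funnel1, either way round below 0.07 rad and angle between lid1's own z axis and vertical below 0.2 rad) or (horizontal distance between lid2 and funnel1 below 0.006 m and z of lid2 in the frame of funnel1 between 0.091 and 0.0965 m and angle between the z axis of lid2 and the z axis of funnel1, either way round below 0.07 rad and angle between lid2's own z axis and vertical below 0.2 rad) or (horizontal distance between lid3 and funnel1 below 0.006 m and z of lid3 in the frame of funnel1 between 0.091 and 0.0965 m and angle between the z axis of lid3 and the z axis of funnel1, either way round below 0.07 rad and angle between lid3's own z axis and vertical below 0.2 rad)) and ((horizontal distance between lid1 and funnel2 below 0.006 m and z of lid1 in the frame of funnel2 between 0.091 and 0.0965 m and angle between the z axis of lid1 and the z axis of funnel2, either way round below 0.07 rad and angle between lid1's own z axis and vertical below 0.2 rad) or (horizontal distance between lid2 and funnel2 below 0.006 m and z of lid2 in the frame of funnel2 between 0.091 and 0.0965 m and angle between the z axis of lid2 and the z axis of funnel2, either way round below 0.07 rad and angle between lid2's own z axis and vertical below 0.2 rad) or (horizontal distance between lid3 and funnel2 below 0.006 m and z of lid3 in the frame of funnel2 between 0.091 and 0.0965 m and angle between the z axis of lid3 and the z axis of funnel2, either way round below 0.07 rad and angle between lid3's own z axis and vertical below 0.2 rad)) and ((horizontal distance between lid1 and funnel3 below 0.006 m and z of lid1 in the frame of funnel3 between 0.091 and 0.0965 m and angle between the z axis of lid1 and the z axis of funnel3, either way round below 0.07 rad and angle between lid1's own z axis and vertical below 0.2 rad) or (horizontal distance between lid2 and funnel3 below 0.006 m and z of lid2 in the frame of funnel3 between 0.091 and 0.0965 m and angle between the z axis of lid2 and the z axis of funnel3, either way round below 0.07 rad and angle between lid2's own z axis and vertical below 0.2 rad) or (horizontal distance between lid3 and funnel3 below 0.006 m and z of lid3 in the frame of funnel3 between 0.091 and 0.0965 m and angle between the z axis of lid3 and the z axis of funnel3, either way round below 0.07 rad and angle between lid3's own z axis and vertical below 0.2 rad)) and ((horizontal distance between funnel1 and port1 below 0.004 m and z of funnel1 in the frame of port1 between -0.047 and -0.036 m and angle between funnel1's own z axis and vertical below 0.07 rad) or (horizontal distance between funnel2 and port1 below 0.004 m and z of funnel2 in the frame of port1 between -0.047 and -0.036 m and angle between funnel2's own z axis and vertical below 0.07 rad) or (horizontal distance between funnel3 and port1 below 0.004 m and z of funnel3 in the frame of port1 between -0.047 and -0.036 m and angle between funnel3's own z axis and vertical below 0.07 rad) or (horizontal distance between stopper and port1 below 0.004 m and z of stopper in the frame of port1 between -0.047 and -0.036 m and angle between stopper's own z axis and vertical below 0.07 rad)) and ((horizontal distance between funnel1 and port2 below 0.004 m and z of funnel1 in the frame of port2 between -0.047 and -0.036 m and angle between funnel1's own z axis and vertical below 0.07 rad) or (horizontal distance between funnel2 and port2 below 0.004 m and z of funnel2 in the frame of port2 between -0.047 and -0.036 m and angle between funnel2's own z axis and vertical below 0.07 rad) or (horizontal distance between funnel3 and port2 below 0.004 m and z of funnel3 in the frame of port2 between -0.047 and -0.036 m and angle between funnel3's own z axis and vertical below 0.07 rad) or (horizontal distance between stopper and port2 below 0.004 m and z of stopper in the frame of port2 between -0.047 and -0.036 m and angle between stopper's own z axis and vertical below 0.07 rad)) and ((horizontal distance between funnel1 and port3 below 0.004 m and z of funnel1 in the frame of port3 between -0.047 and -0.036 m and angle between funnel1's own z axis and vertical below 0.07 rad) or (horizontal distance between funnel2 and port3 below 0.004 m and z of funnel2 in the frame of port3 between -0.047 and -0.036 m and angle between funnel2's own z axis and vertical below 0.07 rad) or (horizontal distance between funnel3 and port3 below 0.004 m and z of funnel3 in the frame of port3 between -0.047 and -0.036 m and angle between funnel3's own z axis and vertical below 0.07 rad) or (horizontal distance between stopper and port3 below 0.004 m and z of stopper in the frame of port3 between -0.047 and -0.036 m and angle between stopper's own z axis and vertical below 0.07 rad))), for 0.2 s.
2. then the vacuum tap is opened fully (value of joint tap above 1.4 rad), for 0.2 s.
At the end, for the whole second after the job is handed in: Each funnel upright (within 4 degrees) in a port, tip within 4 mm of its axis and 36 to 47 mm below the mouth, with a lid lying on its rim (centred within 6 mm, level); every port holds a funnel or the stopper, home; tap above 1.4 rad; all at rest (all of step 1 and value of joint tap above 1.4 rad and linear speed of each of funnel1, funnel2, funnel3, lid1, lid2, lid3, stopper below 0.02 m/s); the robot touches nothing.
It fails at once if a bystander (wash bottle, timer, petri dish, forceps) is moved more than 3 cm or the wash bottle tipped (distance of any of wash_bottle, timer, petri, forceps from where it was at the start of the episode above 0.03 m or angle between wash_bottle's own z axis and vertical above 0.5 rad).
Of funnel1, funnel2, funnel3 only 2 to 3 are there at a start; the rules pass over those that are not, and their reading is None.
At some moment in a run one of lid1, lid2, lid3 may be knocked a few centimetres aside while the robot is not near it.
It also fails if it takes over 210 s, if anything falls off the work surface, if the arm or the gripper's body presses on something with over 40 N, if the wrist force passes 120 N, or if a joint passes its speed limit or range.

ROBOT

A 6-joint arm with a two-finger parallel gripper is mounted at the origin on a cart in front of the work surface, level with it; the furniture and walls round the work are solid. World frame = base frame: x ahead of the robot, y to its left, z up, the work surface at z = 0. Lengths are in m, angles in rad, forces in N, time in s.
With the tool pointing down it reaches from about 0.275 to 0.825 m from the base axis. Payload 4.9 kg.
Tool frame: the origin (TCP) lies at the very end of the fingers, on their centre line; the grasp point (between the pads) lies 19 mm behind it (env.grip_point_offset is the distance from the TCP to the grasp point, in m); z points along the fingers, y is the line along which they close (so a half turn about z gives the same grasp; the last joint's range is limited). The gripper opens to 85 mm and grips with 20 to 120 N. Pads are 22 mm wide; open, the fingers measure 114 mm over their backs; the gripper's body (76 mm by 85 mm) begins 54 mm behind the grasp point. The pads swing forward as they close: fully open they stand 13 mm farther back than shut.
Start: joints at [0.993, 0.326, -0.193, 1.052, 0, 1.437], TCP at [0.236, 0.497, 0.231] pointing down, gripper open.
Joint ranges: [-2.65, 2.65], [-0.97, 1.79], [-1.3, 1.35], [-1.93, 2.1], [-1.47, 1.37], [-3.14, 3.14]. Speed limits (rad/s): [2.57, 2.57, 3.14, 3.14, 3.14, 3.14].

INTERFACE

Orientations are given as a rotation vector (axis times angle).
In Python, from station import readout, viewer, env gives the robot as it stands.
- The arm moves only by the shell command python3 -m inch 'ROWS' [OPENING] [FORCE]. ROWS is JSON, one flat list of numbers, 4 for each row, row after row: the shift along the world's x, y, z in cm, then the turn about the world's z in degrees. A call has exactly 10 rows; each row is the pose to reach, as a shift and turn from the pose commanded when the call began; what a row does not reach only later rows make up. A row lasts 1/8 s, in which the tool goes at most 62.5 mm and 10.7 degrees, less where a joint would pass 70% of its speed; a pose out of reach is approached as far as the arm can. A call with a gripper value outside its range is refused whole. OPENING is the opening, from 0 (shut) to 1 (fully open), set as the call begins (- or left out, the last holds). The fingers move at their own pace and stop on an object; FORCE is the grip in N (left out, the last holds). Time passes only in rows, so rows that repeat a pose let the fingers close, or fill a call up. It gives the time, the measured TCP pose, the force, the opening and the grip force at its end, in the units of the state.
- readout.read_state(): the state, without advancing time (a new reading comes with each control period).
- viewer.snapshot(name): name is "scene" or "top"; returns a dict with "color" (480x640x3 uint8, red, green, blue), "depth" (480x640 float32, m along the optical axis (not along the pixel's ray), 0 where there is no reading), "vertical_fov" (degrees; the focal length in pixels is half the picture's height over the tangent of half this angle, whatever the lens; pixels are square), "cx", "cy" (the principal point, pixels), "k1" (the pictures are not rectified: a ray, as slopes to the right and down, at radius r is drawn at 1 + k1 r^2 times it, then the intrinsics apply), "view" (4x4, takes a point from world to camera coordinates). Camera axes: x right, y up, looking along -z (the intrinsics and any distortion apply to the point x, -y, -z); pixel columns grow to the right and rows downward; lengths in m; the calibration is good to about 2 mm. A picture is of the moment at which its call begins.
- env.job_done(): hands the job in; it is judged then, once.
The state is a dict: "t": time; "joints": joint angles; "qd": joint speeds; "joint_efforts": joint torques, N m; "position": TCP position; "tool_rot": TCP orientation; "wrist_force": force on the tool from outside, world axes, zero at the start; "wrist_torque": the same for the moment, N m; "opening": opening from 0.0 (shut) to 1.0 (fully open); "gripper_force": force on a finger pad.
Only numpy, scipy, OpenCV 4.12 (cv2) and the standard library are available. Lean on these libraries where they do the work, as an engineer would, in place of code of your own. Each camera call takes 0.05 s, during which the arm holds its last target. There are 200 camera calls.

## Working session

There is one attempt and no reset: what is moved stays moved. The work goes in short steps, Python scripts to look and compute and a shell command to move; the robot and the scene stay as the last step left them, time stands still between calls to the robot, and variables do not carry over. Pictures are saved under pics/ and viewed, at most 14 in all, crops included, and the job is handed in when it is done.

```bash
ls; mkdir -p pics; cat > h.py <<'E'
import numpy as np, cv2
from station import readout, viewer, env
def snap(n):
    s=viewer.snapshot(n); np.save('pics/'+n+'.npy',s,allow_pickle=True); return s
def K(s):
    f=240/np.tan(np.radians(s['vertical_fov'])/2)
    return f
def ray(s,u,v):
    f=K(s); x=(np.asarray(u,float)-s['cx'])/f; y=(np.asarray(v,float)-s['cy'])/f
    a,b=x.copy(),y.copy()
    for _ in range(20):
        r=1+s['k1']*(a*a+b*b); a,b=x/r,y/r
    R=s['view'][:3,:3]; c=-R.T@s['view'][:3,3]
    d=np.stack([a,-b,-np.ones_like(a)],-1)
    return c,d@R   # d scaled to unit depth
def onz(s,u,v,z):
    c,d=ray(s,u,v); t=(z-c[2])/d[...,2]; return c+d*t[...,None]
def pts(s):
    v,u=np.mgrid[0:480,0:640]; c,d=ray(s,u,v); return c+d*s['depth'][...,None]
def proj(s,P):
    P=np.atleast_2d(P); q=P@s['view'][:3,:3].T+s['view'][:3,3]
    a=q[:,0]/-q[:,2]; b=-q[:,1]/-q[:,2]; r=1+s['k1']*(a*a+b*b); f=K(s)
    return np.stack([s['cx']+f*a*r,s['cy']+f*b*r],-1)
E
python3 - <<'E'
from h import *
for n in('scene','top'):
    s=snap(n); cv2.imwrite(f'pics/{n}0.png',s['color'][...,::-1])
    R=s['view'][:3,:3]; print(n,s['vertical_fov'],s['cx'],s['cy'],s['k1'],-R.T@s['view'][:3,3],-R[2],(s['depth']>0).mean())
st=readout.read_state(); print(st, env.grip_point_offset)
E
```

```text
pics
scene 42.147442722695224 312.72449322591245 251.90495544961573 -0.17544334343255436 [-0.49240827 -1.05510067  0.93659051] [ 0.62278558  0.58687404 -0.51741375] 0.9835579427083333
top 47.47521910925215 313.0211185892922 242.16478055710377 -0.16523612241459495 [ 0.44454322 -0.05133882  1.35771693] [ 0.09358144 -0.00975241 -0.99556386] 0.9960546875
{'t': 0.1, 'joints': array([ 9.92801229e-01,  3.26855206e-01, -1.93497540e-01,  1.05198551e+00,
        1.42593125e-06,  1.43656547e+00]), 'qd': array([ 0.00050855, -0.00232881,  0.0028781 ,  0.0008223 , -0.00114508,
       -0.00019625]), 'joint_efforts': array([ 2.01476505e-03, -4.44238257e+01,  2.63038641e+01,  7.83931027e-03,
       -3.28437693e-05, -1.08421014e-05]), 'position': array([0.2358554 , 0.49628534, 0.23058287]), 'tool_rot': array([-6.91238925e-01, -3.06404998e+00,  2.26892287e-03]), 'wrist_force': array([-0.35715178, -0.69965098,  0.24652687]), 'wrist_torque': array([-1.86999004e-02, -2.93704598e-02, -4.33747542e-05]), 'gripper_force': 0.0, 'opening': 1.001695579553097} 0.0187
```

```bash
python3 -c "print(open('h.py').read()[:10])"
```

```text
import num
```

View pics/top0.png

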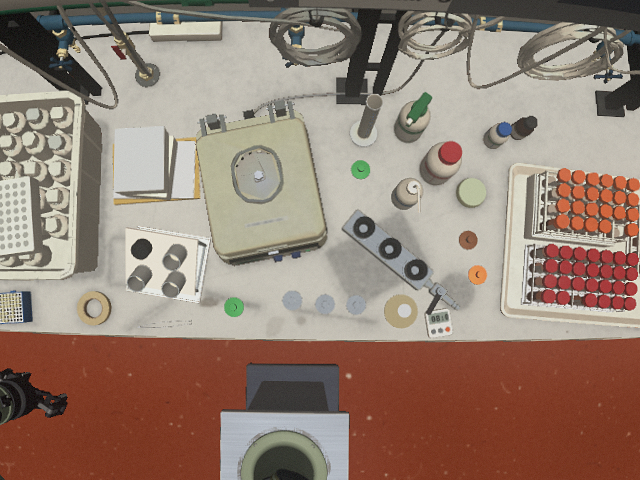

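View pics/scene0.png

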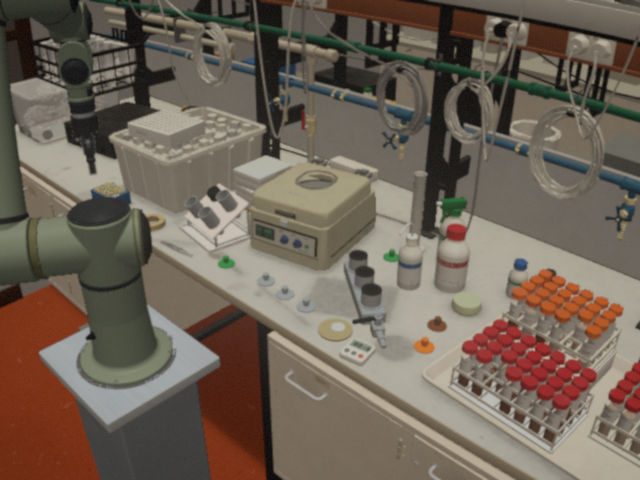

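```bash
python3 - <<'E'
from h import *
s=np.load('pics/top.npy',allow_pickle=True).item(); im=s['color']; P=pts(s)
c=cv2.resize(im[215:315,110:210],(600,600),interpolation=cv2.INTER_CUBIC); 
d=cv2.resize(im[200:340,270:470],(800,560),interpolation=cv2.INTER_CUBIC)
cv2.imwrite('pics/rack.png',c[...,::-1]); cv2.imwrite('pics/man.png',d[...,::-1])
print('bench z',P[330,200],P[200,350])
# ports: dark blobs
g=cv2.cvtColor(im,cv2.COLOR_RGB2GRAY)
for (u,v) in [(364,228),(391,249),(417,270)]:
    w=P[v-14:v+14,u-14:u+14].reshape(-1,3); k=np.abs(w[:,2]-.086)<.006; q=w[k]
    (cc,r)=cv2.minEnclosingCircle((q[:,:2]*1000).astype(np.float32)); print('port',k.sum(),cc,r,q.mean(0))
for (u,v) in [(292,299),(325,303),(356,303)]:
    w=P[v-14:v+14,u-14:u+14].reshape(-1,3); k=(w[:,2]>.006)&(w[:,2]<.04); q=w[k]; t=q[q[:,2]>.025]
    (cc,r)=cv2.minEnclosingCircle((q[:,:2]*1000).astype(np.float32)); print('lid',k.sum(),cc,r,t.mean(0),len(t))
E
```

```text
bench z [ 0.34921351  0.21359408 -0.00063559] [ 0.68045953 -0.15672444 -0.0011085 ]
port 239 (602.8320922851562, -182.60577392578125) 25.526092529296875 [ 0.60254654 -0.18318696  0.08514845]
port 245 (552.801513671875, -245.98036193847656) 25.81475257873535 [ 0.55300091 -0.24611284  0.08527581]
port 239 (504.58782958984375, -309.4969787597656) 25.724576950073242 [ 0.50297204 -0.30973001  0.08532714]
lid 282 (430.12664794921875, -18.09242057800293) 42.815696716308594 [ 0.4265717  -0.01535929  0.03078654] 38
lid 259 (420.4190368652344, -93.01614379882812) 35.59140396118164 [ 0.41853947 -0.0943679   0.03096014] 32
lid 275 (425.1138000488281, -175.828369140625) 39.44634246826172 [ 0.41940538 -0.17043194  0.03114885] 41
```

View pics/rack.png

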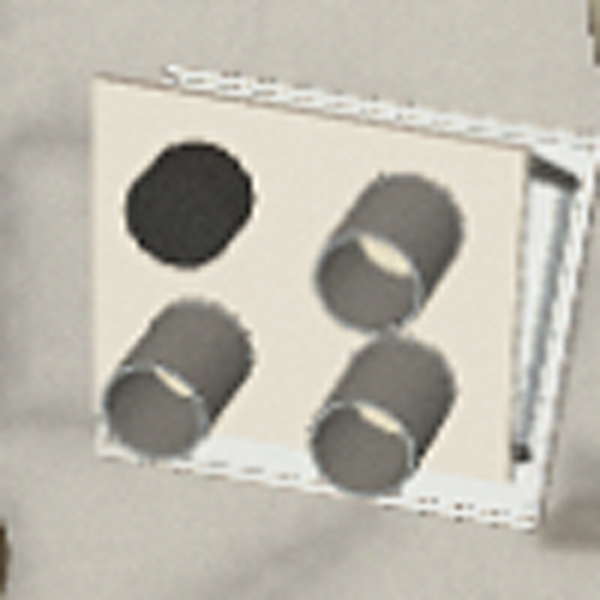

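View pics/man.png

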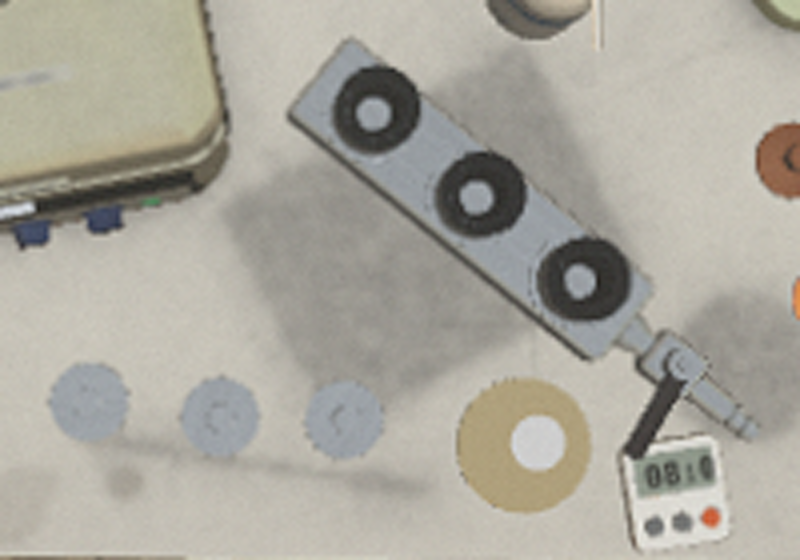

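The top view shows three funnels, with rack crop rims at about (365,280), (155,412) and (362,448). The stopper is at crop (190,205) and isn't needed. The three grey lids are at full-image (292,299), (325,303) and (356,303). The ports are at (364,228), (391,249) and (417,270), and the tap lever lies above the timer.

```bash
python3 - <<'E'
from h import *
s=np.load('pics/top.npy',allow_pickle=True).item(); P=pts(s); im=s['color'].astype(int)
# plate pixels
m=np.zeros((480,640),bool); m[228:292,126:198]=1
m&=(im.min(2)>205)&(P[...,2]>.03)&(im[...,0]-im[...,2]>6)
q=P[m]
for _ in range(4):
    c=q.mean(0); n=np.linalg.svd(q-c,full_matrices=False)[2][2]; n*=np.sign(n[2]); d=(q-c)@n; q=q[abs(d)<max(.003,1.5*d.std())]
print('plate',len(q),c,n,'tilt',np.degrees(np.arccos(n[2])),'lean yaw',np.degrees(np.arctan2(n[1],n[0])),d.std())
R={}
ly=np.array([n[0],n[1],0]);ly/=np.linalg.norm(ly); ry=np.cross(-ly,[0,0,1])*-1  # rack y
print('ry',ry)
for k,(x,y) in dict(U=(365,280),L=(155,412),D=(362,448)).items():
    u,v=110+x/6-.4,215+y/6-.4
    cc,dd=ray(s,u,v); t=((c+n*.055-cc)@n)/(dd@n); r=cc+dd*t; b=r-n*.055; R[k]=b
    # cup points check: distances from axis
    w=P[int(v)-20:int(v)+25,int(u)-20:int(u)+30].reshape(-1,3); h=(w-b)@n; rad=np.linalg.norm(w-b-h[:,None]*n,axis=1); kk=(h>.012)&(h<.05)&(rad<.03)&(rad>.0205)
    A=(w-b)[kk]; 
    print(k,'rim',r.round(4),'shoulder',b.round(4),'rad med',np.median(rad[kk]),kk.sum(),'hmax',h[rad<.026].max(), 'side y',np.percentile(A@ry,[2,98]))
print(np.linalg.norm(R['L']-R['D']),np.linalg.norm(R['U']-R['D']))
np.savez('rack.npz',n=n,c=c,**R)
print([ (k,np.degrees(np.arctan2(-(R['L']-R['D'])[0],(R['L']-R['D'])[1]))) for k in 'L'])
E
```

```text
plate 1426 [0.52441359 0.29369731 0.08549548] [-0.50296418  0.07656351  0.86090944] tilt 30.581151182546538 lean yaw 171.34462057852434 0.001528018705874312
ry [ 0.15049096  0.98861139 -0.        ]
U rim [0.5112 0.2563 0.145 ] shoulder [0.5389 0.2521 0.0977] rad med 0.021591255662944522 143 hmax 0.05950661059276722 side y [-0.02311354  0.02028463]
L rim [0.4608 0.3474 0.1074] shoulder [0.4884 0.3432 0.0601] rad med 0.021630663558037028 186 hmax 0.0614605113643481 side y [-0.02059822  0.02150531]
D rim [0.4486 0.2649 0.1077] shoulder [0.4763 0.2607 0.0603] rad med 0.02158061876155079 188 hmax 0.05949225052418383 side y [-0.02146854  0.01863314]
0.08336852833636865 0.07340565795282157
[('L', np.float64(-8.393059193665898))]
```

```bash
python3 - <<'E'
from h import *
s=np.load('pics/top.npy',allow_pickle=True).item(); P=pts(s)
w=P[100:275,190:340].reshape(-1,3); k=(w[:,2]>.05)&(w[:,2]<.26)&(w[:,0]<.75)&(w[:,1]<.25); q=w[k]
for a in (.45,.5,.55,.6,.65): 
    z=q[abs(q[:,0]-a)<.02]; print(a,len(z), z[:,1].max() if len(z) else 0, z[:,2].max() if len(z) else 0)
for y in (.05,0,-.05,-.1,-.15): 
    z=q[abs(q[:,1]-y)<.02]; print('y',y,len(z), z[:,0].min() if len(z) else 0)
E
python3 -m inch '[5,-4,0,3,10,-8,0,6,15,-12,0,9,20,-16,0,12,24,-20,0,15,28.7,-24.3,0,17,28.7,-24.3,-3,17,28.7,-24.3,-5,17,28.7,-24.3,-5,17,28.7,-24.3,-5,17]' 0.7 40
```

```text
0.45 0 0 0
0.5 254 0.2280636973807772 0.13474611125564095
0.55 2244 0.22261815249657996 0.19080129820956637
0.6 2150 0.17139672892250585 0.19377189278984552
0.65 1943 0.18259139129431762 0.1990358874879692
y 0.05 1760 0.5192730628655909
y 0 1894 0.5185431532741589
y -0.05 1691 0.5289997088059676
y -0.1 166 0.5595558617485288
y -0.15 0 0
t: 1.35
position: [0.5233, 0.254, 0.1818]
tool_rot: [0.23, 3.133, 0.0]
wrist_force: [0.3, -0.9, 0.3]
opening: 0.699
gripper_force: 0.0
```

```bash
python3 -m inch '[0,0,-2,0,0,0,-4,0,0,0,-5.5,0,0,0,-6.5,0,0,0,-7.2,0,0,0,-7.7,0,0,0,-7.7,0,0,0,-7.7,0,0,0,-7.7,0,0,0,-7.7,0]'
python3 -m inch '[0,0,0,0,0,0,0,0,0,0,0,0,0,0,0,0,0,0,0,0,0,0,0,0,0,0,0,0,0,0,0,0,0,0,0,0,0,0,0,0]' 0.3 40
python3 - <<'E'
from h import *
s=snap('scene'); cv2.imwrite('pics/g1.png',cv2.resize(s['color'][140:290,120:320],(800,600))[...,::-1])
E
```

```text
t: 2.6
position: [0.5233, 0.2538, 0.1045]
tool_rot: [0.231, 3.133, 0.0]
wrist_force: [0.0, 1.1, -0.1]
opening: 0.7
gripper_force: 0.0
t: 3.85
position: [0.5232, 0.2537, 0.1046]
tool_rot: [0.231, 3.133, -0.0]
wrist_force: [-1.9, -1.6, 5.2]
opening: 0.513
gripper_force: 41.0
```

View pics/g1.png

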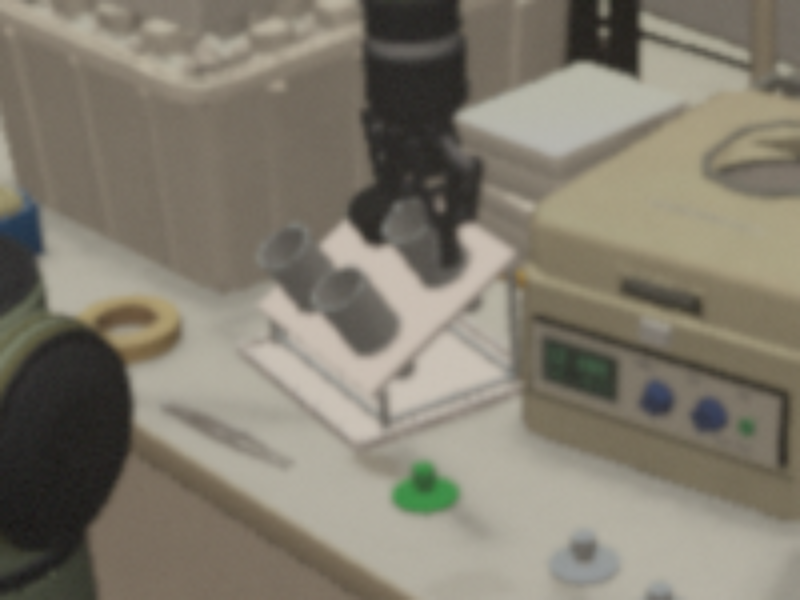

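```bash
python3 -m inch '[-0.5,0.08,0.87,0,-1,0.15,1.73,0,-1.5,0.23,2.6,0,-2,0.3,3.47,0,-2.5,0.38,4.33,0,-3,0.45,5.2,0,-3.5,0.5,7,0,-3.5,0.5,9,0,-3.5,0.5,10,0,-3.5,0.5,10,0]'
python3 - <<'E'
from h import *
s=snap('top'); P=pts(s)
w=P[100:275,190:345].reshape(-1,3); k=(w[:,2]>.12)&(w[:,2]<.22)&(w[:,0]>.5)&(w[:,1]<.15); q=w[k]
for a in (.55,.6,.65,.7): 
    z=q[abs(q[:,0]-a)<.02]; print(a,z[:,1].min(),z[:,2].max())
cv2.imwrite('pics/g2.png',cv2.resize(s['color'][190:340,90:290],(800,600))[...,::-1])
E
```

```text
t: 5.15
position: [0.4886, 0.2589, 0.205]
tool_rot: [0.231, 3.132, 0.001]
wrist_force: [-0.2, -0.5, -1.5]
opening: 0.516
gripper_force: 41.0
0.55 -0.08574165000196038 0.19084819824294352
0.6 -0.09250340655080644 0.19342998967457925
0.65 -0.08467476510798712 0.19790269799283378
0.7 -0.07282091208867114 0.19975188351850992
```

View pics/g2.png

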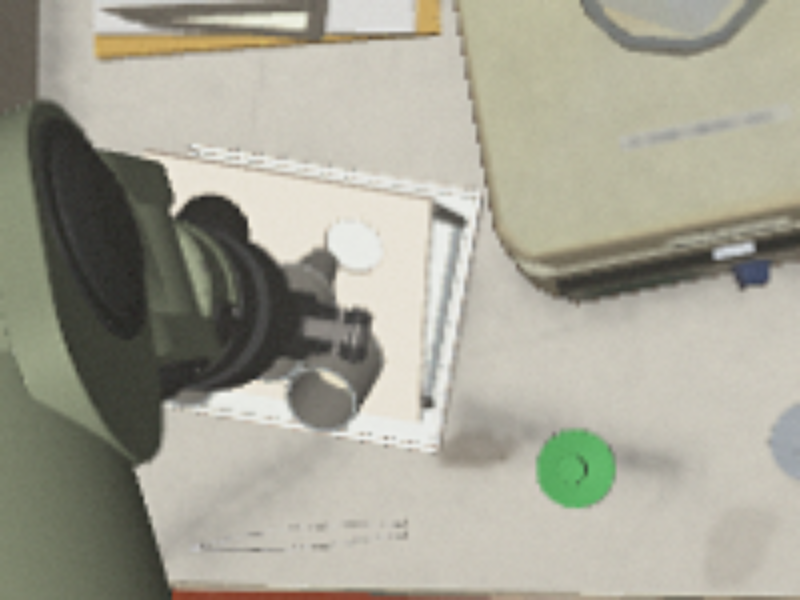

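The image shows the funnel drawn clear of its hole (empty at (355,243)) and still leaning in the fingers. I'm moving it to the far port now.

```bash
python3 -m inch '[-2.7,-5.5,0.5,0,-5.4,-10,1,0,-5.4,-16,1,-5,-5.4,-22,1,-10,-5.4,-28,1,-15,-4,-34,1,-22,0,-37.5,1,-29.6,4,-40,1,-29.6,8.6,-42,1,-29.6,8.6,-42,1,-29.6]'
python3 -m inch '[0,0,-1,0,0,0,-3,0,0,0,-5,0,0,0,-5.5,0,0,0,-5.5,0,0,0,-5.5,0,0,0,-5.5,0,0,0,-5.5,0,0,0,-5.5,0,0,0,-5.5,0]'
python3 - <<'E'
from h import *
s=snap('scene'); cv2.imwrite('pics/g3.png',cv2.resize(s['color'][200:350,280:480],(800,600))[...,::-1])
s=snap('top'); P=pts(s); print(P[225:235:3,350:380:3,2].round(3))
E
```

```text
t: 6.45
position: [0.5761, -0.1628, 0.2119]
tool_rot: [-1.025, -2.969, -0.0]
wrist_force: [-0.8, -0.3, -1.1]
opening: 0.513
gripper_force: 41.5
t: 7.7
position: [0.5741, -0.1613, 0.1593]
tool_rot: [-1.024, -2.97, 0.0]
wrist_force: [0.2, -0.1, -1.5]
opening: 0.514
gripper_force: 41.5
[[0.64  0.641 0.643 0.646 0.646 0.65  0.647 0.651 0.648 0.649]
 [0.639 0.645 0.647 0.649 0.652 0.652 0.651 0.652 0.652 0.651]
 [0.648 0.65  0.652 0.654 0.656 0.656 0.656 0.655 0.654 0.654]
 [0.653 0.654 0.655 0.656 0.658 0.659 0.659 0.657 0.657 0.658]]
```

View pics/g3.png

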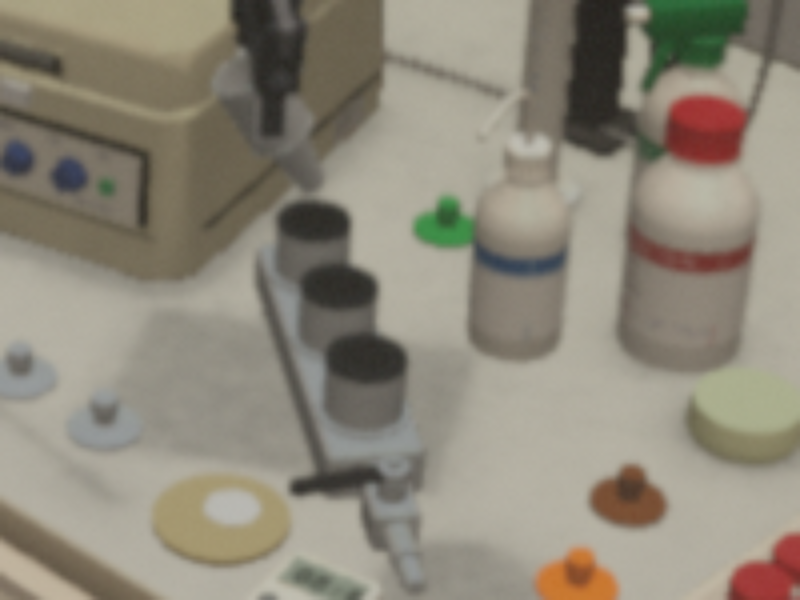

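The crop shows the leaning stem's tip at crop (313,187), just above the far port's mouth at (313,217).

```bash
python3 - <<'E'
from h import *
s=np.load('pics/scene.npy',allow_pickle=True).item(); P=pts(s)
T=np.array([.5741+.0314+.0,-.1613-.0247,.1593+.0187-.0693])
print(proj(s,np.array([T,[.6026,-.1829,.086],[.5741,-.1613,.178]])))
for u,v in [(356,244),(358,245),(353,240),(350,235),(348,230)]: print(u,v,P[v,u])
# port center in scene via depth
q=P[250:270,345:372].reshape(-1,3); q=q[abs(q[:,2]-.086)<.004]; print(len(q),cv2.minEnclosingCircle((q[:,:2]*1000).astype(np.float32)))
E
```

```text
[[358.96700075 247.17781057]
 [356.95722619 254.59190754]
 [344.81578714 224.78454417]]
356 244 [ 0.58979577 -0.18815762  0.12579567]
358 245 [ 0.59358217 -0.19188275  0.12274347]
353 240 [ 0.58289672 -0.1832025   0.13854676]
350 235 [ 0.56709221 -0.18552254  0.16061918]
348 230 [ 0.5547892  -0.18847795  0.18112907]
170 ((590.7386474609375, -209.03240966796875), 53.100555419921875)
```

```bash
python3 -m inch '[0,0,-0.5,0,0,0,-1,0,0,0,-1.5,0,0,0,-2,0,0,0,-2.3,0,0,0,-2.6,0,0,0,-2.8,0,0,0,-3,0,0,0,-3,0,0,0,-3,0]'
```

```text
t: 9.05
position: [0.5746, -0.1615, 0.1295]
tool_rot: [1.023, 2.969, -0.0]
wrist_force: [0.7, -0.3, -1.4]
opening: 0.512
gripper_force: 41.5
```

```bash
python3 -m inch '[0.28,-0.22,0.1,0,0.55,-0.43,0.18,0,0.85,-0.65,0.25,0,1.12,-0.88,0.28,0,1.4,-1.1,0.25,0,1.68,-1.32,0.2,0,2.21,-1.74,-0.07,0,2.75,-2.16,-0.43,0,2.75,-2.16,-0.43,0,2.75,-2.16,-0.43,0]' - 25
python3 - <<'E'
from h import *
s=snap('scene'); cv2.imwrite('pics/g4.png',cv2.resize(s['color'][210:285,310:410],(800,600))[...,::-1])
E
```

```text
t: 10.3
position: [0.6009, -0.1816, 0.131]
tool_rot: [1.022, 2.97, 0.001]
wrist_force: [-16.0, 8.7, 38.0]
opening: 0.507
gripper_force: 40.3
```

View pics/g4.png

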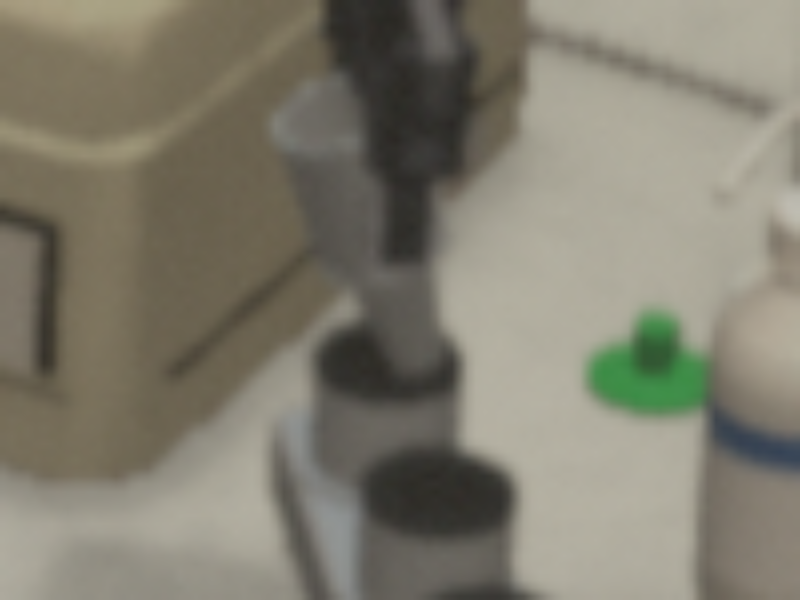

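Crop: the funnel has partly righted itself. Its tip is at (405,375), on the far side of the mouth centre (388,362), and is pressing on the lining. I'm lifting to measure.

```bash
python3 -m inch '[0,0,1,0,0,0,2,0,0,0,3,0,0,0,3,0,0,0,3,0,0,0,3,0,0,0,3,0,0,0,3,0,0,0,3,0,0,0,3,0]'
python3 - <<'E'
from h import *
s=snap('scene'); P=pts(s); cv2.imwrite('pics/g5.png',cv2.resize(s['color'][195:270,310:410],(800,600))[...,::-1])
A=np.array([.6026,-.1829]);xm=np.array([.786,-.618]); ym=np.array([.618,.786])
# dark-grey stem silhouette below fingers
for v in range(236,256):
    r=P[v,335:380]; e=(r[:,:2]-A)@xm; f=(r[:,:2]-A)@ym
    k=(np.hypot(e,f)<.045)&(r[:,2]>.09)
    if k.any(): u=np.where(k)[0]+335; print(v,u.min(),u.max(),'e',(e[k].mean()*1000).round(1),'f',(f[k].mean()*1000).round(1),'z',r[k,2].mean().round(4))
E
```

```text
t: 11.6
position: [0.6017, -0.1829, 0.155]
tool_rot: [1.023, 2.97, 0.0]
wrist_force: [0.1, -0.4, -0.7]
opening: 0.517
gripper_force: 37.1
236 351 365 e -3.4 f -15.4 z 0.1512
237 353 365 e -0.7 f -15.7 z 0.1482
238 355 365 e 2.7 f -12.9 z 0.1434
239 356 365 e 4.3 f -12.4 z 0.14
240 356 365 e 4.9 f -10.5 z 0.1359
241 357 365 e 6.2 f -11.3 z 0.1333
242 357 365 e 6.8 f -9.4 z 0.1292
243 358 366 e 9.2 f -10.8 z 0.1269
244 358 366 e 10.2 f -7.3 z 0.1217
245 359 366 e 11.1 f -9.5 z 0.12
246 359 366 e 11.3 f -9.4 z 0.1169
247 360 365 e 11.4 f -9.5 z 0.1139
248 361 363 e 11.0 f -6.7 z 0.1092
250 361 363 e 16.3 f 13.8 z 0.0906
251 350 365 e 3.1 f 9.0 z 0.0914
252 358 366 e 15.9 f 0.2 z 0.0926
253 350 364 e -5.9 f -1.8 z 0.0924
254 350 365 e -7.4 f -3.2 z 0.0903
255 352 367 e 9.7 f -12.4 z 0.0915
```

View pics/g5.png

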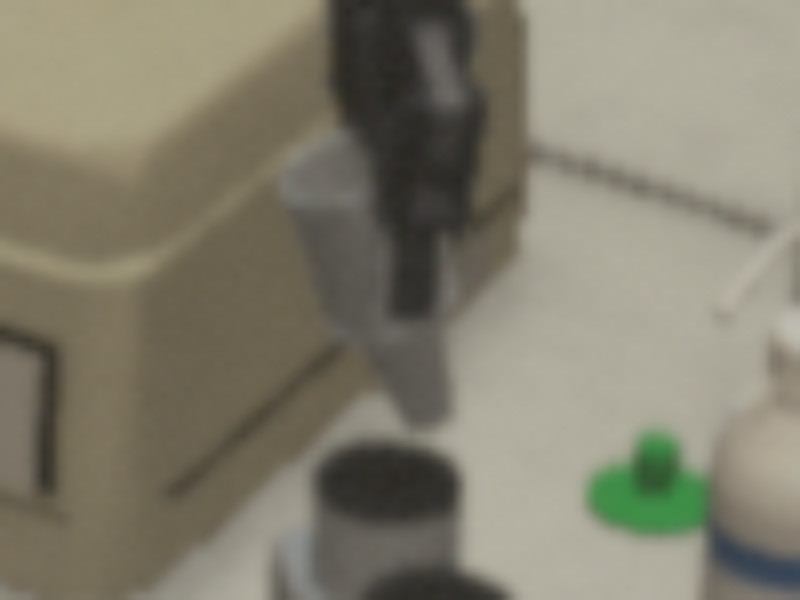

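Crop: the funnel now leans about 15°. The tip is about 11 mm past the port axis, and the fingers have slipped toward the shoulder. I'll shift back 8 mm, drop the stem into the port, then regrip at 90° so the flat pads square it up.

```bash
python3 -m inch '[-0.3,0.25,0,0,-0.63,0.49,0,0,-0.63,0.49,-0.6,0,-0.63,0.49,-1.2,0,-0.63,0.49,-1.8,0,-0.63,0.49,-2.4,0,-0.63,0.49,-3,0,-0.63,0.49,-3.4,0,-0.63,0.49,-3.4,0,-0.63,0.49,-3.4,0]' - 25
```

```text
t: 12.9
position: [0.5955, -0.178, 0.1212]
tool_rot: [1.023, 2.97, -0.0]
wrist_force: [-0.9, -0.7, -0.8]
opening: 0.51
gripper_force: 37.1
```

```bash
python3 -m inch '[0.05,-0.04,-0.3,0,0.1,-0.08,-0.6,0,0.15,-0.12,-0.9,0,0.2,-0.16,-1.2,0,0.2,-0.16,-1.2,0,0.2,-0.16,-1.2,0,0.2,-0.16,-1.2,0,0.2,-0.16,-1.2,0,0.2,-0.16,-1.2,0,0.2,-0.16,-1.2,0]' - 25
python3 - <<'E'
from h import *
s=snap('scene'); P=pts(s); cv2.imwrite('pics/g6.png',cv2.resize(s['color'][205:280,310:410],(800,600))[...,::-1])
E
```

```text
t: 14.15
position: [0.597, -0.1788, 0.1111]
tool_rot: [-1.023, -2.97, -0.001]
wrist_force: [-7.3, 3.6, 16.1]
opening: 0.509
gripper_force: 39.4
```

View pics/g6.png

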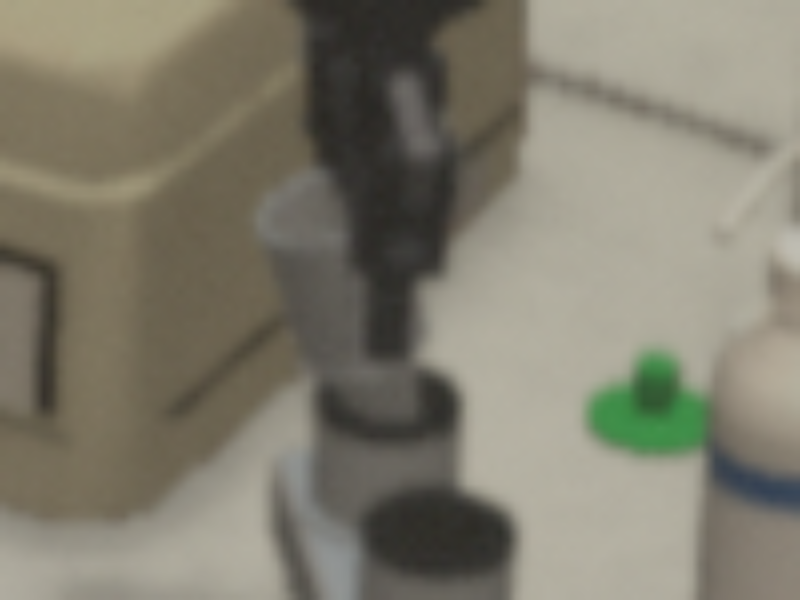

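```bash
python3 -m inch '[0,0,0.3,0,0,0,0.3,0,0,0,0.3,0,0,0,2,0,0,0,4,0,0,0,6,0,0,0,8,0,0,0,10,0,0,0,12,0,0,0,12,0]' 0.8 40
python3 - <<'E'
from h import *
print(readout.read_state()['joints'].round(3))
s=snap('scene'); P=pts(s); cv2.imwrite('pics/g7.png',cv2.resize(s['color'][205:280,310:410],(800,600))[...,::-1])
A=np.array([.6026,-.1829]);xm=np.array([.786,-.618]); ym=np.array([.618,.786])
q=P[200:275,320:390].reshape(-1,3); e=(q[:,:2]-A)@xm; f=(q[:,:2]-A)@ym
k=(np.hypot(e,f)<.075)&(q[:,2]>.095)&(q[:,2]<.2)&(f<.05)
for z in np.arange(.1,.17,.01):
    kk=k&(abs(q[:,2]-z)<.005)
    if kk.any(): print(z.round(3),kk.sum(),'e',(np.percentile(e[kk],[3,50,97])*1000).round(),'f',(np.percentile(f[kk],[3,50,97])*1000).round())
E
```

```text
t: 15.45
position: [0.5987, -0.1801, 0.2316]
tool_rot: [1.022, 2.966, -0.001]
wrist_force: [0.1, -0.0, -0.1]
opening: 0.799
gripper_force: 0.0
[-0.41   0.463  0.016  1.119 -0.     0.253]
0.1 53 e [-19.  -4.  19.] f [-24. -19.   2.]
0.11 52 e [-18.  -0.  20.] f [-26. -20.  -5.]
0.12 60 e [-18.  -3.  19.] f [-25. -19.  -3.]
0.13 76 e [-18.   3.  22.] f [-24. -14.  23.]
0.14 98 e [-18.   3.  21.] f [-25. -12.  23.]
0.15 66 e [-18.   3.  22.] f [-23.   0.  19.]
```

View pics/g7.png

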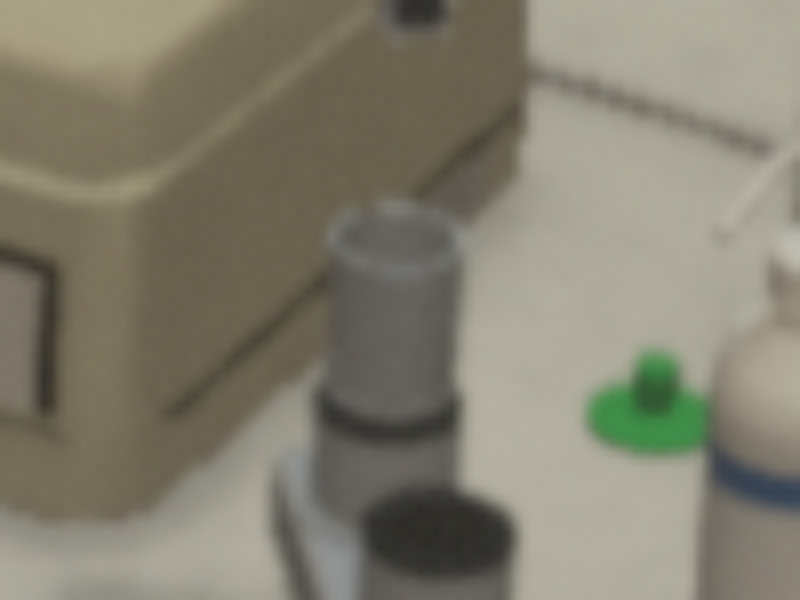

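Crop: the funnel has righted itself and stands upright in the far port, with its rim around (395,240). Next I'm checking its height.

```bash
cat >> h.py <<'E'
A=np.array([.6026,-.1829]);XM=np.array([.786,-.618]);YM=np.array([.618,.786])
def rim(s,port=0,lo=.12,hi=.19):
    """cup seen around a port in view s: percentiles of z, and centre from the rim-height points"""
    P=pts(s).reshape(-1,3); o=A-YM*.0805*port; e=(P[:,:2]-o)@XM; f=(P[:,:2]-o)@YM
    k=(np.hypot(e,f)<.032)&(P[:,2]>lo)&(P[:,2]<hi); q=P[k]
    if len(q)<10: return None
    zt=np.percentile(q[:,2],98); t=k&(P[:,2]>zt-.006)
    return len(q),np.percentile(q[:,2],[90,95,98,100]).round(4),(np.percentile(e[t],[2,98]).mean()*1000).round(1),(np.percentile(f[t],[2,98]).mean()*1000).round(1)
E
python3 - <<'E'
from h import *
s=np.load('pics/scene.npy',allow_pickle=True).item(); print(rim(s))
s=snap('top'); print(rim(s))
E
```

```text
(269, array([0.1476, 0.1494, 0.1504, 0.1533]), np.float64(2.0), np.float64(-2.6))
None
```

```bash
python3 -m inch '[0.39,-0.44,-2,0,0.39,-0.44,-4,0,0.39,-0.44,-6,0,0.39,-0.44,-8,0,0.39,-0.44,-10,0,0.39,-0.44,-11.5,0,0.39,-0.44,-12.2,0,0.39,-0.44,-12.2,0,0.39,-0.44,-12.2,0,0.39,-0.44,-12.2,0]' 0.8 60
python3 -m inch '[0,0,0,0,0,0,0,0,0,0,0,0,0,0,0,0,0,0,0,0,0,0,0,0,0,0,-0.2,0,0,0,-0.4,0,0,0,-0.6,0,0,0,-0.6,0]' 0.3 60
python3 -m inch '[0,0,-0.2,0,0,0,-0.4,0,0,0,-0.6,0,0,0,-0.6,0,0,0,-0.6,0,0,0,-0.6,0,0,0,-0.6,0,0,0,-0.6,0,0,0,-0.6,0,0,0,-0.6,0]' 0.3 80
```

```text
t: 16.8
position: [0.6018, -0.1842, 0.1078]
tool_rot: [1.023, 2.969, -0.0]
wrist_force: [0.3, -0.4, 0.5]
opening: 0.801
gripper_force: 0.0
t: 18.05
position: [0.6025, -0.1837, 0.1075]
tool_rot: [1.021, 2.966, 0.0]
wrist_force: [-10.5, 8.3, 39.3]
opening: 0.509
gripper_force: 63.7
t: 19.3
position: [0.6033, -0.1839, 0.1069]
tool_rot: [1.018, 2.962, -0.0]
wrist_force: [-22.3, 12.4, 69.4]
opening: 0.504
gripper_force: 77.4
```

```bash
python3 -m inch '[0,0,1.2,0,0,0,1.2,0,0,0,1.2,0,0,0,4,0,0,0,8,0,0,0,13.5,0,-5,3,13.5,0,-10,6,13.5,5,-15,9,13.5,10,-16.8,15,13.5,15]' 0.75 40
python3 -m inch '[0,6,0,5,0,12,0,10,0.5,18,0,14.6,1.5,24,0,14.6,2.5,29.7,0,14.6,2.5,29.7,-4,14.6,2.5,29.7,-8,14.6,2.5,29.7,-10,14.6,2.5,29.7,-10,14.6,2.5,29.7,-10,14.6]' 0.7
python3 - <<'E'
from h import *
s=snap('scene'); print(rim(s)); s=snap('top'); print(rim(s))
E
```

```text
t: 20.55
position: [0.4305, -0.0341, 0.2286]
tool_rot: [-0.629, -3.075, 0.0]
wrist_force: [0.8, 0.7, 1.2]
opening: 0.748
gripper_force: 0.0
t: 21.8
position: [0.4586, 0.2629, 0.1301]
tool_rot: [-0.231, -3.133, 0.0]
wrist_force: [0.7, 0.3, -0.1]
opening: 0.703
gripper_force: 0.0
(268, array([0.1472, 0.1489, 0.1502, 0.1511]), np.float64(2.0), np.float64(-2.5))
(124, array([0.1467, 0.1473, 0.1484, 0.1498]), np.float64(1.1), np.float64(-0.1))
```

```bash
python3 -m inch '[0.15,0.03,-1.5,0,0.15,0.03,-3,0,0.15,0.03,-4.5,0,0.15,0.03,-5.5,0,0.15,0.03,-6.3,0,0.15,0.03,-6.3,0,0.15,0.03,-6.3,0,0.15,0.03,-6.3,0,0.15,0.03,-6.3,0,0.15,0.03,-6.3,0]'
python3 -m inch '[0,0,0,0,0,0,0,0,0,0,0,0,0,0,0,0,0,0,0,0,0,0,0,0,0,0,0,0,0,0,0,0,0,0,0,0,0,0,0,0]' 0.3 50
python3 -m inch '[-0.5,0.08,0.87,0,-1,0.15,1.73,0,-1.5,0.23,2.6,0,-2,0.3,3.47,0,-2.5,0.38,4.33,0,-3,0.45,5.2,0,-3.5,0.5,9,0,-3.5,0.5,13,0,-3.5,0.5,15,0,-3.5,0.5,15,0]'
```

```text
t: 23.15
position: [0.4599, 0.2632, 0.0672]
tool_rot: [0.231, 3.133, 0.0]
wrist_force: [0.3, -0.8, -0.1]
opening: 0.699
gripper_force: 0.0
t: 24.4
position: [0.4598, 0.2632, 0.0673]
tool_rot: [0.231, 3.133, 0.0]
wrist_force: [-1.3, -1.0, 6.5]
opening: 0.511
gripper_force: 51.0
t: 25.65
position: [0.4257, 0.2687, 0.2188]
tool_rot: [0.23, 3.13, 0.003]
wrist_force: [-0.0, -0.3, -1.5]
opening: 0.511
gripper_force: 51.3
```

```bash
python3 -m inch '[0,-6,0,0,0.5,-12,0,0,0.5,-18,0,-5,0.5,-24,0,-10,0.5,-30,0,-15,1,-36,0,-20,2.5,-41,0,-25,6,-45,0,-29.6,10,-49.3,0,-29.6,10,-49.3,0,-29.6]'
python3 -m inch '[0,0,-2,0,0,0,-4,0,0,0,-5.9,0,0,0,-5.9,0,0,0,-5.9,0,0,0,-5.9,0,0,0,-5.9,0,0,0,-5.9,0,0,0,-5.9,0,0,0,-5.9,0]'
cat >> h.py <<'E'
def stem(s,port,lo=.09,hi=.15):
    P=pts(s).reshape(-1,3); o=A-YM*.0805*port; e=(P[:,:2]-o)@XM; f=(P[:,:2]-o)@YM
    k=(abs(e)<.04)&(abs(f)<.03)&(P[:,2]>lo)&(P[:,2]<hi)
    for z in np.arange(lo,hi,.006):
        t=k&(abs(P[:,2]-z)<.003)
        if t.sum()>3: print(z.round(3),t.sum(),'e',(np.percentile(e[t],[5,50,95])*1000).round(1),'f',(np.median(f[t])*1000).round(1))
E
python3 - <<'E'
from h import *
s=snap('scene'); stem(s,1)
E
```

```text
t: 26.9
position: [0.5261, -0.2276, 0.2143]
tool_rot: [-1.027, -2.967, 0.0]
wrist_force: [-0.3, 0.8, -1.4]
opening: 0.516
gripper_force: 51.6
t: 28.15
position: [0.5248, -0.2248, 0.158]
tool_rot: [1.024, 2.97, -0.0]
wrist_force: [-0.0, 0.1, -1.5]
opening: 0.511
gripper_force: 51.6
0.09 28 e [-21.4   6.5  23.4] f -4.4
0.114 9 e [-5.1 -2.5  7.3] f -5.8
0.12 19 e [-12.5  -0.3   9.8] f -7.3
0.126 10 e [-13.9  -5.4   2.6] f -9.8
0.132 22 e [-15.8  -6.3   4.8] f -9.6
0.138 20 e [-24.3 -10.7   2.9] f -10.7
0.144 23 e [-36.1 -12.   -0. ] f -10.8
```

```bash
python3 -m inch '[-0.08,0.06,-0.6,0,-0.08,0.06,-1.2,0,-0.08,0.06,-1.8,0,-0.08,0.06,-2.3,0,-0.08,0.06,-2.7,0,-0.08,0.06,-3,0,-0.08,0.06,-3,0,-0.08,0.06,-3,0,-0.08,0.06,-3,0,-0.08,0.06,-3,0]'
python3 -m inch '[0.2,-0.16,0,0,0.4,-0.31,0,0,0.6,-0.47,0,0,0.8,-0.63,0,0,1,-0.8,0,0,1.2,-0.94,0,0,1.2,-0.94,0,0,1.2,-0.94,0,0,1.2,-0.94,0,0,1.2,-0.94,0,0]' - 30
```

```text
t: 29.45
position: [0.5241, -0.2242, 0.1281]
tool_rot: [1.023, 2.97, -0.0]
wrist_force: [-0.4, 0.4, -2.2]
opening: 0.51
gripper_force: 51.6
t: 30.7
position: [0.5315, -0.23, 0.1272]
tool_rot: [-1.019, -2.961, -0.005]
wrist_force: [-10.0, 8.7, 9.7]
opening: 0.507
gripper_force: 52.6
```

```bash
python3 -m inch '[0.2,-0.16,0,0,0.4,-0.31,0,0,0.6,-0.47,0,0,0.8,-0.63,0,0,1,-0.8,0,0,1.2,-0.94,0,0,1.2,-0.94,0,0,1.2,-0.94,0,0,1.2,-0.94,0,0,1.2,-0.94,0,0]' 0.3 25
python3 - <<'E'
from h import *
s=snap('scene'); stem(s,1,.09,.17)
E
```

```text
t: 31.95
position: [0.5436, -0.2392, 0.1272]
tool_rot: [-1.019, -2.961, -0.006]
wrist_force: [-10.5, 8.4, 8.8]
opening: 0.51
gripper_force: 51.7
0.09 32 e [-20.6   3.8  20.4] f -9.9
0.096 14 e [-7.7 -1.6 12.9] f -8.8
0.102 25 e [-12.5   0.1  11.2] f -10.8
0.108 18 e [-13.1   0.1  12. ] f -11.5
0.114 17 e [-23.2  -3.3   7.6] f -12.7
0.12 16 e [-26.8 -18.   -3.2] f -16.3
0.126 25 e [-26.1  -8.   11.9] f -19.5
0.132 29 e [-27.9 -11.4  12.3] f -20.5
0.138 22 e [-32.3 -22.   10.5] f -13.7
0.144 27 e [-33.1 -22.4   7.3] f -18.0
0.15 33 e [-36.  -22.1  -5.1] f -12.5
0.156 35 e [-33.9 -26.   -7.1] f -9.0
0.162 43 e [-39.4 -26.5 -14. ] f -4.6
0.168 31 e [-39.4 -31.9 -15.9] f 6.7
```

```bash
python3 -m inch '[0.2,-0.16,-0.1,0,0.4,-0.31,-0.2,0,0.6,-0.47,-0.3,0,0.8,-0.63,-0.4,0,0.8,-0.63,-0.5,0,0.8,-0.63,-0.6,0,0.8,-0.63,-0.6,0,0.8,-0.63,-0.6,0,0.8,-0.63,-0.6,0,0.8,-0.63,-0.6,0]' 0.3 25
python3 - <<'E'
from h import *
s=snap('scene'); stem(s,1,.09,.17)
cv2.imwrite('pics/g8.png',cv2.resize(s['color'][220:295,315:415],(800,600))[...,::-1])
E
```

```text
t: 33.25
position: [0.5526, -0.2463, 0.1213]
tool_rot: [-1.02, -2.963, -0.005]
wrist_force: [-8.4, 6.3, 6.6]
opening: 0.511
gripper_force: 50.5
0.09 31 e [-17.9  -0.9  24.3] f -12.1
0.096 16 e [-10.3   1.8  12. ] f -11.6
0.102 21 e [-11.3  -1.6   8.6] f -10.4
0.108 11 e [-6.5  4.8 11.9] f -13.9
0.114 20 e [-21.7 -11.2  14.9] f -15.1
0.12 28 e [-19.5  -5.2  17.1] f -20.0
0.126 24 e [-23.4 -12.3  16.6] f -16.0
0.132 23 e [-23.3 -14.   11. ] f -17.1
0.138 26 e [-24.9 -15.9  14.4] f -14.8
0.144 22 e [-23.9 -11.5  10.3] f -15.3
0.15 36 e [-25.8 -13.6  -2.7] f -13.8
0.156 37 e [-26.6 -16.2  -1.5] f -9.8
0.162 37 e [-27.1 -14.1  -5.6] f -3.5
0.168 23 e [-27.6 -20.5 -10. ] f -2.5
```

View pics/g8.png

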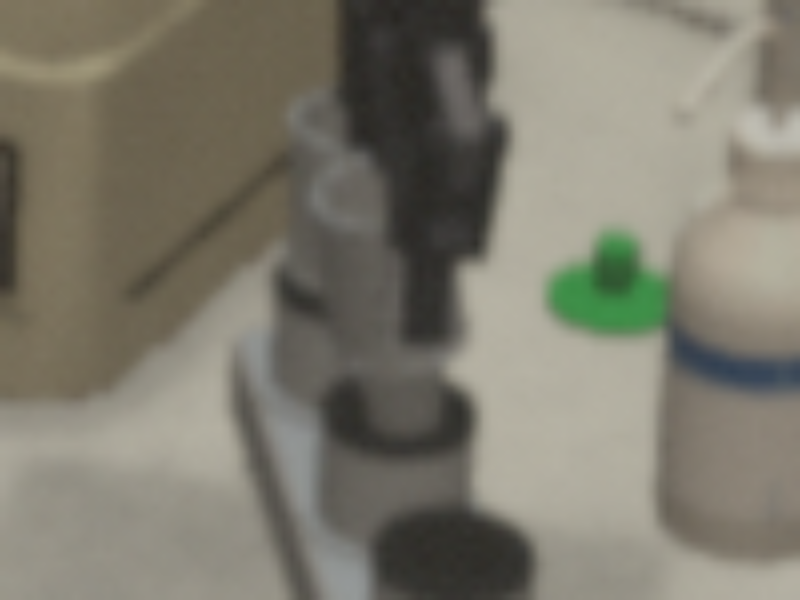

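Crop: the second funnel is nearly upright with its stem in the middle port's mouth (400,410). I'll release it, regrip and press it home.

```bash
python3 -m inch '[0,0,-0.4,0,0,0,-0.8,0,0,0,-1.2,0,0,0,-1.2,0,0,0,-1.2,0,0,0,-1.2,0,0,0,-1.2,0,0,0,-1.2,0,0,0,-1.2,0,0,0,-1.2,0]' 0.3 25
python3 -m inch '[0,0,0,0,0,0,0,0,0,0,0,0,0,0,0,0,0,0,0,0,0,0,0,0,0,0,0,0,0,0,0,0,0,0,0,0,0,0,0,0]' 0.75 50
```

```text
t: 34.55
position: [0.5527, -0.2462, 0.1089]
tool_rot: [-1.02, -2.963, -0.005]
wrist_force: [-7.6, 6.2, 3.9]
opening: 0.51
gripper_force: 50.2
t: 35.8
position: [0.556, -0.2493, 0.11]
tool_rot: [-1.024, -2.97, 0.0]
wrist_force: [-1.0, 0.4, -0.9]
opening: 0.752
gripper_force: 0.0
```

```bash
python3 -m inch '[-0.15,0.15,-0.1,0,-0.3,0.3,-0.2,0,-0.3,0.3,-0.2,0,-0.3,0.3,-0.2,0,-0.3,0.3,-0.2,0,-0.3,0.3,-0.2,0,-0.3,0.3,-0.2,0,-0.3,0.3,-0.2,0,-0.3,0.3,-0.2,0,-0.3,0.3,-0.2,0]' 0.3 80
python3 -m inch '[0,0,-0.2,0,0,0,-0.4,0,0,0,-0.6,0,0,0,-0.8,0,0,0,-1,0,0,0,-1.1,0,0,0,-1.2,0,0,0,-1.2,0,0,0,-1.2,0,0,0,-1.2,0]'
```

```text
t: 37.05
position: [0.5543, -0.2473, 0.1091]
tool_rot: [1.023, 2.967, -0.002]
wrist_force: [2.4, -2.2, 5.8]
opening: 0.502
gripper_force: 80.6
t: 38.3
position: [0.5552, -0.2479, 0.1084]
tool_rot: [1.02, 2.961, -0.006]
wrist_force: [-20.2, 9.6, 76.6]
opening: 0.502
gripper_force: 87.5
```

```bash
python3 -m inch '[0,0,1.2,0,0,0,1.2,0,0,0,1.2,0,0,0,4,0,0,0,8,0,0,0,13.5,0,-4,4,13.5,0,-8,8,13.5,0,-11,13,13.5,5,-12,19,13.5,10]' 0.75 40
python3 -m inch '[0,6,0,5,0,12,0,10,0,18,0,15,0,24,0,19.6,1,30,0,19.6,2.4,36,0,19.6,3.7,40.4,0,19.6,3.7,40.4,-4,19.6,3.7,40.4,-7,19.6,3.7,40.4,-7,19.6]' 0.7
python3 - <<'E'
from h import *
s=snap('top'); print(rim(s),rim(s,1))
P=pts(s); q=P[220:320,100:220].reshape(-1,3); print(q[(q[:,2]>.09)&(q[:,2]<.13)&(q[:,0]<.5)].mean(0))
for (u,v) in [(292,299),(325,303),(356,303)]:
    w=P[v-14:v+14,u-14:u+14].reshape(-1,3); t=w[(w[:,2]>.025)&(w[:,2]<.04)]; print('lid',len(t),t.mean(0).round(4) if len(t) else 0)
E
```

```text
t: 39.55
position: [0.4306, -0.055, 0.2295]
tool_rot: [-0.76, -3.045, -0.001]
wrist_force: [2.0, 0.7, 0.8]
opening: 0.748
gripper_force: 0.0
t: 40.8
position: [0.4672, 0.3464, 0.1568]
tool_rot: [-0.23, -3.126, 0.007]
wrist_force: [-0.2, -0.3, -0.3]
opening: 0.697
gripper_force: 0.0
(129, array([0.1459, 0.1475, 0.1489, 0.1506]), np.float64(1.1), np.float64(-0.5)) (134, array([0.1472, 0.1485, 0.1498, 0.151 ]), np.float64(0.1), np.float64(-0.6))
[0.47727399 0.34226071 0.10053044]
lid 4 [0.448  0.0191 0.0301]
lid 30 [ 0.4182 -0.0943  0.0313]
lid 40 [ 0.4195 -0.1705  0.0312]
```

```bash
python3 -m inch '[0.5,-0.07,0,0,0.5,-0.07,-2,0,0.5,-0.07,-4,0,0.5,-0.07,-6,0,0.5,-0.07,-7.5,0,0.5,-0.07,-8.5,0,0.5,-0.07,-9,0,0.5,-0.07,-9,0,0.5,-0.07,-9,0,0.5,-0.07,-9,0]'
python3 -m inch '[0,0,0,0,0,0,0,0,0,0,0,0,0,0,0,0,0,0,0,0,0,0,0,0,0,0,0,0,0,0,0,0,0,0,0,0,0,0,0,0]' 0.3 45
python3 -m inch '[-0.5,0.08,0.87,0,-1,0.15,1.73,0,-1.5,0.23,2.6,0,-2,0.3,3.47,0,-2.5,0.38,4.33,0,-3,0.45,5.2,0,-3.5,0.5,9,0,-3.5,0.5,13,0,-3.5,0.5,15,0,-3.5,0.5,15,0]'
```

```text
t: 42.1
position: [0.4753, 0.3472, 0.0715]
tool_rot: [0.231, 3.132, 0.001]
wrist_force: [-0.9, 0.3, 0.1]
opening: 0.701
gripper_force: 0.0
t: 43.35
position: [0.475, 0.3471, 0.0716]
tool_rot: [0.231, 3.133, 0.0]
wrist_force: [-1.8, -0.4, 5.9]
opening: 0.507
gripper_force: 45.9
t: 44.6
position: [0.4409, 0.3527, 0.2229]
tool_rot: [0.23, 3.13, 0.004]
wrist_force: [-0.0, 0.3, -1.8]
opening: 0.508
gripper_force: 46.3
```

```bash
python3 -m inch '[0,-6,0,0,0,-12,0,0,0,-18,0,-5,0,-24,0,-10,0,-30,0,-15,0,-36,0,-20,0,-42,0,-25,0,-48,0,-29.6,0,-54,0,-29.6,0,-60,0,-29.6]'
python3 -m inch '[1.8,-2,0,0,3.7,-4.3,0,0,3.7,-4.3,0,0,3.7,-4.3,-2,0,3.7,-4.3,-4,0,3.7,-4.3,-6.1,0,3.7,-4.3,-6.1,0,3.7,-4.3,-6.1,0,3.7,-4.3,-6.1,0,3.7,-4.3,-6.1,0]'
python3 - <<'E'
from h import *
s=snap('scene'); stem(s,2)
E
```

```text
t: 45.85
position: [0.439, -0.2495, 0.2197]
tool_rot: [-1.024, -2.968, -0.001]
wrist_force: [0.5, 0.7, -1.8]
opening: 0.507
gripper_force: 46.6
t: 47.1
position: [0.4774, -0.2912, 0.1607]
tool_rot: [1.023, 2.969, -0.001]
wrist_force: [0.4, -0.5, -1.5]
opening: 0.505
gripper_force: 46.7
0.09 24 e [-19.7   9.8  19.5] f -1.4
0.114 12 e [-6.2  0.6  9.1] f -9.4
0.12 14 e [-11.1   0.    8.7] f -9.0
0.126 22 e [-17.2  -4.4   6.9] f -10.8
0.132 21 e [-20.4  -6.6   3. ] f -11.2
0.138 20 e [-19.9  -9.8   2. ] f -13.4
0.144 25 e [-38.  -10.7   0.5] f -12.5
```

```bash
python3 -m inch '[-0.08,0.06,-0.6,0,-0.08,0.06,-1.2,0,-0.08,0.06,-1.8,0,-0.08,0.06,-2.3,0,-0.08,0.06,-2.7,0,-0.08,0.06,-3,0,-0.08,0.06,-3,0,-0.08,0.06,-3,0,-0.08,0.06,-3,0,-0.08,0.06,-3,0]'
python3 -m inch '[0.2,-0.16,0,0,0.4,-0.31,0,0,0.6,-0.47,0,0,0.8,-0.63,0,0,1,-0.8,0,0,1.2,-0.94,0,0,1.4,-1.1,0,0,1.6,-1.26,0,0,1.6,-1.26,0,0,1.6,-1.26,0,0]'
python3 -m inch '[0.2,-0.16,0,0,0.4,-0.31,0,0,0.6,-0.47,-0.1,0,0.8,-0.63,-0.2,0,1,-0.8,-0.3,0,1.2,-0.94,-0.5,0,1.3,-1,-0.6,0,1.3,-1,-0.6,0,1.3,-1,-0.6,0,1.3,-1,-0.6,0]'
python3 - <<'E'
from h import *
s=snap('scene'); stem(s,2,.09,.17)
E
```

```text
t: 48.4
position: [0.4763, -0.2905, 0.1301]
tool_rot: [1.023, 2.97, -0.0]
wrist_force: [1.0, -0.5, -1.9]
opening: 0.506
gripper_force: 46.7
t: 49.65
position: [0.4889, -0.2992, 0.1293]
tool_rot: [-1.019, -2.963, -0.007]
wrist_force: [-8.3, 8.6, 7.2]
opening: 0.506
gripper_force: 48.3
t: 50.9
position: [0.5024, -0.3099, 0.1232]
tool_rot: [-1.02, -2.964, -0.006]
wrist_force: [-6.6, 7.4, 4.8]
opening: 0.511
gripper_force: 50.9
0.09 31 e [-21.3   1.1  22.3] f -9.8
0.096 17 e [-10.6  -1.5  10.5] f -10.7
0.102 20 e [-14.1  -4.5  10.4] f -12.3
0.108 9 e [-23.6  -1.6   6. ] f -16.0
0.114 31 e [-23.5 -12.2  11.7] f -17.3
0.12 36 e [-25.2  -8.6  10.5] f -18.4
0.126 22 e [-25.2 -16.6   4.6] f -18.7
0.132 25 e [-27.1 -16.4   7.9] f -17.6
0.138 29 e [-27.8 -13.9   0.2] f -17.5
0.144 40 e [-29.2 -14.9  -1.3] f -15.5
0.15 50 e [-28.4 -13.5  -1.6] f 7.3
0.156 51 e [-30.7 -15.8  -1.5] f -6.9
0.162 47 e [-30.3 -21.   -7.3] f 0.9
0.168 15 e [-27.3 -10.8  -2.9] f 17.1
```

Nearly upright (about 8°). Next: push down, release, recentre, regrip and press.

```bash
python3 -m inch '[0.1,-0.08,-0.4,0,0.15,-0.1,-0.8,0,0.15,-0.1,-1.3,0,0.15,-0.1,-1.3,0,0.15,-0.1,-1.3,0,0.15,-0.1,-1.3,0,0.15,-0.1,-1.3,0,0.15,-0.1,-1.3,0,0.15,-0.1,-1.3,0,0.15,-0.1,-1.3,0]'
python3 -m inch '[0,0,0,0,0,0,0,0,0,0,0,0,0,0,0,0,0,0,0,0,0,0,0,0,-0.2,0.15,-0.2,0,-0.4,0.3,-0.2,0,-0.4,0.3,-0.2,0,-0.4,0.3,-0.2,0,-0.4,0.3,-0.2,0]' 0.75 50
python3 - <<'E'
from h import *
s=snap('scene'); print(rim(s,2)); stem(s,2,.09,.17)
E
```

```text
t: 52.2
position: [0.5064, -0.3125, 0.1114]
tool_rot: [-1.022, -2.969, -0.004]
wrist_force: [-2.5, 5.1, 6.9]
opening: 0.513
gripper_force: 49.0
(326, array([0.1765, 0.1841, 0.1868, 0.1896]), np.float64(-7.4), np.float64(-5.1))
0.09 25 e [-19.5  -3.6  20.4] f -11.8
0.096 7 e [-21.  -14.3   8.9] f -12.4
0.102 34 e [-22.4  -9.5  13.2] f -17.5
0.108 30 e [-22.1 -10.    5.5] f -18.5
0.114 23 e [-22.8  -9.4   6.9] f -20.4
0.12 32 e [-24.1 -12.1   9. ] f -18.4
0.126 26 e [-25.  -15.1  -2.9] f -17.4
0.132 38 e [-24.7 -11.6   0.1] f -13.4
0.138 45 e [-25.9 -11.8  13.2] f -12.3
0.144 48 e [-24.8 -10.7   3.8] f -11.1
0.15 46 e [-26.9 -13.5  -0.9] f -10.2
0.156 31 e [-26.8 -13.9  -2.6] f 12.4
0.162 14 e [-8.7 -4.5 10.2] f 23.8
0.168 6 e [-7.7 -6.4 -4.5] f 19.0schema error: expected 10 rows
```

```bash
python3 -m inch '[0,0,0,0,0,0,0,0,0,0,0,0,0,0,0,0,0,0,0,0,0,0,0,0,-0.2,0.15,-0.2,0,-0.3,0.2,-0.2,0,-0.3,0.2,-0.2,0,-0.3,0.2,-0.2,0]' 0.75 50
python3 - <<'E'
from h import *
s=snap('scene'); stem(s,2,.09,.17)
E
```

```text
t: 53.5
position: [0.5038, -0.312, 0.1091]
tool_rot: [1.023, 2.97, -0.0]
wrist_force: [-0.4, 0.5, -0.0]
opening: 0.751
gripper_force: 0.0
0.09 9 e [-18.5  -8.8  12.2] f -15.3
0.096 29 e [-20.   -5.9  16. ] f -16.7
0.102 33 e [-19.1  -4.4  13.9] f -18.2
0.108 21 e [-20.2 -13.9  -4.3] f -16.5
0.114 22 e [-19.9 -13.4  -5.3] f -14.9
0.12 21 e [-20.3 -13.4  -5. ] f -14.2
0.126 26 e [-19.4 -12.5   2.2] f -10.0
0.132 29 e [-19.5  -7.1   2.4] f 15.6
0.138 26 e [-18.  -10.1  -0.7] f -6.6
0.144 37 e [-18.7 -10.6   0.2] f 1.1
0.15 14 e [-18.6 -11.5  -2.6] f 10.5
```

```bash
python3 -m inch '[0,0,0,0,0,0,0,0,0,0,0,0,0,0,0,0,0,0,0,0,0,0,0,0,0,0,0,0,0,0,0,0,0,0,0,0,0,0,0,0]' 0.3 80
python3 -m inch '[0,0,-0.2,0,0,0,-0.4,0,0,0,-0.6,0,0,0,-0.8,0,0,0,-1,0,0,0,-1.1,0,0,0,-1.2,0,0,0,-1.2,0,0,0,-1.2,0,0,0,-1.2,0]'
python3 -m inch '[0,0,1.2,0,0,0,1.2,0,0,0,1.2,0,0,0,3,0,0,0,7,0,0,0,12,0,0,0,16,0,-5,0,16,0,-10,3,16,0,-14,6,16,0]' 0.75 40
python3 - <<'E'
from h import *
s=snap('scene'); print([rim(s,i) for i in range(3)])
s=snap('top'); print([rim(s,i) for i in range(3)])
im=s['color'].astype(int); P=pts(s)
m=((P[...,2]>.025)&(P[...,2]<.036)&(P[...,0]>.3)&(P[...,0]<.54)&(im.max(2)-im.min(2)<60)).astype(np.uint8)
n,l,st,c=cv2.connectedComponentsWithStats(m)
for i in range(1,n):
    if st[i,4]>15: print(st[i,4],c[i].round(1),P[l==i].mean(0).round(4),im[l==i].mean(0).round())
E
```

```text
t: 54.8
position: [0.5049, -0.3108, 0.1097]
tool_rot: [1.021, 2.969, 0.005]
wrist_force: [2.3, 6.0, 4.4]
opening: 0.506
gripper_force: 80.6
t: 56.05
position: [0.5057, -0.3114, 0.1091]
tool_rot: [1.018, 2.963, -0.0]
wrist_force: [-19.1, 21.2, 79.8]
opening: 0.502
gripper_force: 87.8
t: 57.3
position: [0.3615, -0.2511, 0.2554]
tool_rot: [-1.024, -2.967, -0.002]
wrist_force: [-0.8, 0.6, 1.0]
opening: 0.753
gripper_force: 0.0
[(259, array([0.148 , 0.1492, 0.1507, 0.1531]), np.float64(2.1), np.float64(-2.5)), (286, array([0.1476, 0.1484, 0.1495, 0.1516]), np.float64(1.8), np.float64(-2.1)), (324, array([0.1474, 0.1488, 0.1502, 0.1525]), np.float64(1.3), np.float64(-1.4))]
[(127, array([0.1476, 0.1484, 0.1508, 0.1528]), np.float64(0.7), np.float64(-0.3)), (136, array([0.1465, 0.1474, 0.1483, 0.1499]), np.float64(0.2), np.float64(-0.2)), (145, array([0.147 , 0.1483, 0.1491, 0.1505]), np.float64(0.4), np.float64(-0.2))]
21 [ 93. 264.] [0.5073 0.4835 0.0309] [98. 92. 83.]
214 [503.6 287. ] [ 0.4638 -0.5409  0.0282] [199. 194. 180.]
46 [429.7 284.4] [ 0.4691 -0.3513  0.0322] [140. 141. 137.]
38 [275.1 291.6] [0.4476 0.0262 0.0312] [155. 160. 164.]
73 [ 25.8 307.1] [0.3942 0.6617 0.0311] [45. 54. 66.]
16 [529.  295.3] [ 0.4429 -0.607   0.0298] [64. 54. 47.]
109 [450.4 301.7] [ 0.427  -0.4033  0.0314] [144. 146. 142.]
31 [324.6 304.3] [ 0.4184 -0.0943  0.0311] [155. 160. 165.]
40 [355.8 304.2] [ 0.4196 -0.1701  0.0307] [152. 157. 161.]
421 [574.2 320.4] [ 0.3784 -0.7329  0.0282] [205. 199. 182.]
```

All three rims read 0.148 ± 0.001 and are centred on their ports. Lids next; one was knocked to (0.448, 0.026).

```bash
python3 -m inch '[3,4,-4,0,5.9,8,-8,0,5.9,8,-12,0,5.9,8,-16,0,5.9,8,-19,0,5.9,8,-20,0,5.9,8,-20,0,5.9,8,-20,0,5.9,8,-20,0,5.9,8,-20,0]' 0.5 40
```

```text
t: 58.65
position: [0.4232, -0.1723, 0.0577]
tool_rot: [1.023, 2.969, -0.0]
wrist_force: [-0.4, 0.4, 0.7]
opening: 0.5
gripper_force: 0.0
```

```bash
python3 -m inch '[-0.27,0.18,-1,0,-0.27,0.18,-2,0,-0.27,0.18,-3,0,-0.27,0.18,-4,0,-0.27,0.18,-4.5,0,-0.27,0.18,-4.5,0,-0.27,0.18,-4.5,0,-0.27,0.18,-4.5,0,-0.27,0.18,-4.5,0,-0.27,0.18,-4.5,0]' 0.5
python3 -m inch '[0,0,0,0,0,0,0,0,0,0,0,0,0,0,0,0,0,0,0,0,0,0,0,0,0,0,0,0,0,0,0,0,0,0,0,0,0,0,0,0]' 0.05 40
```

```text
t: 59.9
position: [0.4201, -0.1702, 0.0121]
tool_rot: [1.023, 2.97, -0.0]
wrist_force: [-0.5, 0.3, 0.5]
opening: 0.499
gripper_force: 0.0
t: 61.15
position: [0.42, -0.1702, 0.0122]
tool_rot: [1.023, 2.97, -0.0]
wrist_force: [-1.8, -0.0, 5.4]
opening: 0.18
gripper_force: 39.0
```

```bash
python3 -m inch '[0,0,4,0,0,0,9,0,0,0,14,0,0,0,18,0,5,-0.4,18,0,10,-0.8,18,0,15,-1.2,18,0,18.4,-1.3,18,0,18.4,-1.3,18,0,18.4,-1.3,18,0]'
python3 -m inch '[0,0,0,0,0,0,0,0,0,0,0,0,0,0,0,0,0,0,0,0,0,0,0,0,0,0,0,0,0,0,0,0,0,0,0,0,0,0,0,0]'
```

```text
t: 62.4
position: [0.603, -0.1828, 0.1911]
tool_rot: [-1.023, -2.968, -0.0]
wrist_force: [-1.1, -0.1, -1.5]
opening: 0.179
gripper_force: 39.2
t: 63.65
position: [0.604, -0.1832, 0.1919]
tool_rot: [-1.023, -2.97, -0.0]
wrist_force: [-0.1, 0.2, -0.8]
opening: 0.176
gripper_force: 39.2
```

```bash
python3 -m inch '[0,0,-1,0,0,0,-2,0,0,0,-2.5,0,0,0,-3,0,0,0,-3.3,0,0,0,-3.6,0,0,0,-3.8,0,0,0,-3.9,0,0,0,-3.9,0,0,0,-3.9,0]'
python3 - <<'E'
from h import *
s=snap('scene'); P=pts(s).reshape(-1,3); e=(P[:,:2]-A)@XM; f=(P[:,:2]-A)@YM
for z in np.arange(.137,.185,.004):
    t=(abs(P[:,2]-z)<.002)&(np.hypot(e,f)<.04)
    if t.sum()>3: print(z.round(3),t.sum(),(np.percentile(e[t],[3,97])*1000).round(1),(np.percentile(f[t],[3,97])*1000).round(1))
E
```

```text
t: 64.9
position: [0.6041, -0.1832, 0.1531]
tool_rot: [1.023, 2.97, -0.0]
wrist_force: [0.1, 0.2, -0.9]
opening: 0.18
gripper_force: 39.2
0.137 20 [-17.8  18.6] [-23.6  -3.9]
0.141 26 [-17.5  18.3] [-24.7   2.3]
0.145 18 [-14.8  19.6] [-24.   -9.9]
0.149 20 [-19.   23.6] [-23.7   5.4]
0.153 77 [-19.9  23.5] [-24.8  16.8]
0.157 25 [-18.6  21. ] [-29.    8.5]
0.161 7 [-8.7 11.3] [-15.9   7.3]
0.165 14 [-9.2 12. ] [-22.1  12.9]
0.169 12 [-10.   10.3] [-24.3  10.7]
0.173 14 [-9.2 11.7] [-21.5   8. ]
0.177 16 [-10.2   5.9] [-24.4  11.5]
0.181 17 [-10.2  10. ] [-21.7  14.4]
```

```bash
python3 -m inch '[0,0,0,0,0,0,0,0,0,0,0,0,0,0,0,0,0,0,0,0,0,0,1,0,0,0,3,0,0,0,6,0,-4,1,7,0,-9,3,7,0]' 0.4
python3 -m inch '[-4,3,0,0,-8,7,0,0,-10,9,-4,0,-10,9,-9,0,-10,9,-14,0,-10,9,-16,0,-10,9,-16,0,-10,9,-16,0,-10,9,-16,0,-10,9,-16,0]' 0.5
cat >> h.py <<'E'
def lids(s):
    P=pts(s); im=s['color'].astype(int)
    for i in range(3):
        o=A-YM*.0805*i; e=(P[...,:2]-o)@XM; f=(P[...,:2]-o)@YM; r=np.hypot(e,f)
        fl=(r<.03)&(abs(P[...,2]-.15)<.008); kn=(r<.03)&(P[...,2]>.163)&(P[...,2]<.18)
        if fl.sum()>5: print('port',i,fl.sum(),'flange z',np.median(P[...,2][fl]).round(4),'e,f',(np.percentile(e[fl],[2,98]).mean()*1e3).round(1),(np.percentile(f[fl],[2,98]).mean()*1e3).round(1),'knob',kn.sum(),(np.array([e[kn].mean(),f[kn].mean(),P[...,2][kn].max()])*1e3).round(1) if kn.any() else '')
    m=((P[...,2]>.025)&(P[...,2]<.036)&(P[...,0]>.3)&(P[...,0]<.54)&(abs(P[...,1]+.1)<.2)&(im.max(2)-im.min(2)<60)).astype(np.uint8)
    n,l,st,c=cv2.connectedComponentsWithStats(m)
    for i in range(1,n):
        if st[i,4]>12: print('bench lid',st[i,4],P[l==i].mean(0).round(4))
E
python3 - <<'E'
from h import *
lids(snap('scene')); lids(snap('top'))
E
```

```text
t: 66.2
position: [0.5146, -0.1539, 0.2247]
tool_rot: [1.023, 2.966, -0.001]
wrist_force: [0.4, -0.1, 0.1]
opening: 0.401
gripper_force: 0.0
t: 67.45
position: [0.4148, -0.0635, 0.0638]
tool_rot: [1.023, 2.968, -0.0]
wrist_force: [-0.3, 0.1, 0.5]
opening: 0.504
gripper_force: 0.0
port 0 162 flange z 0.1519 e,f 1.8 -5.0 knob 42 [  0.9  -3.3 177.1]
port 1 101 flange z 0.1456 e,f 1.5 -2.4 knob 0 
port 2 103 flange z 0.1461 e,f 1.5 -1.1 knob 0 
bench lid 18 [0.5227 0.0929 0.0308]
bench lid 21 [0.5371 0.0248 0.0304]
bench lid 28 [0.4468 0.0242 0.0319]
bench lid 29 [ 0.4178 -0.0988  0.0314]
bench lid 32 [ 0.5032 -0.2617  0.0311]
port 0 311 flange z 0.1489 e,f -0.4 0.9 knob 50 [ -0.2   0.9 173.8]
port 1 65 flange z 0.1453 e,f 0.0 -0.0 knob 0 
port 2 68 flange z 0.145 e,f 0.8 -0.3 knob 0 
bench lid 37 [0.4475 0.026  0.0305]
```

```bash
python3 -m inch '[0.2,-1.5,0,0,0.4,-3.1,0,0,0.4,-3.1,0,0,0.4,-3.1,-1,0,0.4,-3.1,-2,0,0.4,-3.1,-3,0,0.4,-3.1,-4,0,0.4,-3.1,-5.1,0,0.4,-3.1,-5.1,0,0.4,-3.1,-5.1,0]' 0.5
python3 -m inch '[0,0,0,0,0,0,0,0,0,0,0,0,0,0,0,0,0,0,0,0,0,0,0,0,0,0,0,0,0,0,0,0,0,0,0,0,0,0,0,0]' 0.05 40
```

```text
t: 68.8
position: [0.4181, -0.0942, 0.012]
tool_rot: [-1.023, -2.97, 0.0]
wrist_force: [0.3, 0.9, 0.9]
opening: 0.503
gripper_force: 0.0
t: 70.05
position: [0.4184, -0.0944, 0.0125]
tool_rot: [1.023, 2.969, -0.0]
wrist_force: [-2.0, 0.8, 5.9]
opening: 0.181
gripper_force: 39.0
```

```bash
python3 -m inch '[0,0,4,0,0,0,9,0,0,0,14,0,0,0,18,0,4,-4.5,18,0,8,-9,18,0,12,-13.5,18,0,13.5,-15.2,18,0,13.5,-15.2,18,0,13.5,-15.2,18,0]'
python3 -m inch '[0,0,0,0,0,0,-0.5,0,0,0,-1,0,0,0,-1.5,0,0,0,-2,0,0,0,-2,0,0,0,-2,0,0,0,-2,0,0,0,-2,0,0,0,-2,0]'
```

```text
t: 71.3
position: [0.552, -0.2453, 0.1914]
tool_rot: [-1.023, -2.969, -0.001]
wrist_force: [-0.2, -0.1, -1.3]
opening: 0.183
gripper_force: 39.1
t: 72.55
position: [0.553, -0.2462, 0.1721]
tool_rot: [1.023, 2.97, -0.0]
wrist_force: [0.8, 0.3, 0.4]
opening: 0.18
gripper_force: 39.1
```

```bash
python3 -m inch '[0,0,-0.6,0,0,0,-1.2,0,0,0,-1.6,0,0,0,-1.9,0,0,0,-1.9,0,0,0,-1.9,0,0,0,-1.9,0,0,0,-1.9,0,0,0,-1.9,0,0,0,-1.9,0]'
python3 -m inch '[0,0,0,0,0,0,0,0,0,0,0,0,0,0,0,0,0,0,0,0,0,0,1,0,0,0,3,0,0,0,7,0,-5,2,7,0,-10,4,7,0]' 0.4
python3 -m inch '[-1,6,0,10,-1,12,0,20,-1,18,0,30,-1,23,0,38,-1,23,-4,38,-1,23,-9,38,-1,23,-14,38,-1,23,-16,38,-1,23,-16,38,-1,23,-16,38]' 0.5
python3 - <<'E'
from h import *
s=snap('top'); lids(s); lids(snap('scene'))
P=pts(s)[235:275,255:320].reshape(-1,3); q=P[(P[:,2]>.06)&(P[:,2]<.25)]; print('centrifuge front', np.percentile(q[:,0],[0,1,5]))
E
```

```text
t: 73.8
position: [0.553, -0.2462, 0.153]
tool_rot: [1.023, 2.97, -0.0]
wrist_force: [-0.6, 0.2, -0.3]
opening: 0.182
gripper_force: 39.1
t: 75.05
position: [0.4526, -0.2062, 0.2241]
tool_rot: [1.022, 2.968, -0.001]
wrist_force: [0.5, -0.6, 1.4]
opening: 0.401
gripper_force: 0.0
t: 76.3
position: [0.4442, 0.0237, 0.0642]
tool_rot: [0.001, 3.14, -0.0]
wrist_force: [2.0, 0.1, 0.2]
opening: 0.505
gripper_force: 0.0
port 0 310 flange z 0.1492 e,f -0.5 0.9 knob 50 [ -0.4   0.7 174. ]
port 1 311 flange z 0.1487 e,f 0.5 0.1 knob 51 [  0.3  -0.  174.5]
port 2 58 flange z 0.1457 e,f 1.0 -0.4 knob 0 
bench lid 13 [ 0.4827 -0.2861  0.0308]
port 0 166 flange z 0.1515 e,f 2.2 -3.8 knob 40 [  1.2  -2.5 176.4]
port 1 176 flange z 0.1519 e,f 1.4 -3.9 knob 40 [  1.7  -3.2 174.8]
port 2 105 flange z 0.146 e,f 1.1 -1.1 knob 0 
bench lid 56 [0.5323 0.0454 0.0306]
bench lid 27 [0.4481 0.026  0.0304]
bench lid 18 [ 0.5227 -0.2379  0.0309]
bench lid 14 [ 0.4876 -0.2815  0.0304]
centrifuge front [0.51683817 0.52063089 0.52579213]
```

```bash
python3 -m inch '[0.35,0.25,0,0,0.35,0.25,-1,0,0.35,0.25,-2,0,0.35,0.25,-3,0,0.35,0.25,-4,0,0.35,0.25,-4.7,0,0.35,0.25,-5.15,0,0.35,0.25,-5.15,0,0.35,0.25,-5.15,0,0.35,0.25,-5.15,0]' 0.5
python3 -m inch '[0,0,0,0,0,0,0,0,0,0,0,0,0,0,0,0,0,0,0,0,0,0,0,0,0,0,0,0,0,0,0,0,0,0,0,0,0,0,0,0]' 0.05 40
```

```text
t: 77.65
position: [0.4468, 0.0263, 0.0118]
tool_rot: [0.001, 3.141, -0.0]
wrist_force: [0.3, 1.0, 1.5]
opening: 0.496
gripper_force: 0.0
t: 78.9
position: [0.4467, 0.0263, 0.0118]
tool_rot: [0.001, 3.141, -0.0]
wrist_force: [-1.7, 0.1, 5.9]
opening: 0.182
gripper_force: 39.0
```

```bash
python3 -m inch '[0,0,5,0,0,0,10,0,0,-2,15,0,0,-7,18,-8,0,-13,18,-18,0,-19,18,-28,0,-25,18,-38,2.5,-30,18,-38,5.65,-33.6,18,-38,5.65,-33.6,18,-38]'
python3 -m inch '[0,0,0,0,0,0,-0.5,0,0,0,-1,0,0,0,-1.5,0,0,0,-2,0,0,0,-2,0,0,0,-2,0,0,0,-2,0,0,0,-2,0,0,0,-2,0]'
```

```text
t: 80.15
position: [0.5042, -0.3124, 0.1903]
tool_rot: [1.027, 2.969, -0.0]
wrist_force: [-0.1, 0.4, -0.6]
opening: 0.178
gripper_force: 39.2
t: 81.4
position: [0.503, -0.3097, 0.1716]
tool_rot: [1.023, 2.97, -0.0]
wrist_force: [1.0, 0.5, -0.8]
opening: 0.179
gripper_force: 39.2
```

```bash
python3 -m inch '[0,0,-0.6,0,0,0,-1.2,0,0,0,-1.6,0,0,0,-1.9,0,0,0,-1.9,0,0,0,-1.9,0,0,0,-1.9,0,0,0,-1.9,0,0,0,-1.9,0,0,0,-1.9,0]'
python3 -m inch '[0,0,0,0,0,0,0,0,0,0,0,0,0,0,0,0,0,0,0,0,0,0,1,0,0,0,3,0,0,0,7,0,-5,4,7,0,-10,8,7,0]' 0.4
python3 - <<'E'
from h import *
s=snap('top'); lids(s); lids(snap('scene'))
P=pts(s); im=s['color'].astype(int)
T=np.array([.553,-.2463])-.16*YM; print('tap',T)
q=P.reshape(-1,3); g=im.reshape(-1,3); e=(q[:,:2]-T)@XM; f=(q[:,:2]-T)@YM
k=(np.hypot(e,f)<.085)&(abs(q[:,2]-.06)<.008)&(g.max(1)<75); print('lever',k.sum(),np.percentile(e[k],[2,50,98]).round(4),q[k,2].mean())
b=np.polyfit(e[k],f[k],1); print('f=',b, 'dir deg',np.degrees(np.arctan(b[0])))
k=(abs(e)<.012)&(f<-.02)&(f>-.09)&(q[:,2]>.01); print('barb z',np.percentile(q[k,2],[50,95,100]),f[k].min())
cv2.imwrite('pics/g9.png',s['color'][180:340,260:480][...,::-1].repeat(3,0).repeat(3,1))
E
```

```text
t: 82.65
position: [0.503, -0.3097, 0.1525]
tool_rot: [1.024, 2.97, -0.0]
wrist_force: [-0.1, -0.0, -0.6]
opening: 0.175
gripper_force: 39.2
t: 83.9
position: [0.405, -0.2314, 0.2236]
tool_rot: [1.023, 2.968, -0.001]
wrist_force: [-0.0, -0.2, 0.5]
opening: 0.401
gripper_force: 0.0
port 0 310 flange z 0.149 e,f -0.2 0.9 knob 51 [ -0.5   0.9 175.2]
port 1 312 flange z 0.149 e,f 0.3 0.2 knob 51 [  0.3  -0.  174.2]
port 2 292 flange z 0.1491 e,f 1.7 -0.0 knob 45 [  2.4  -0.4 176.9]
port 0 166 flange z 0.1516 e,f 1.6 -3.5 knob 41 [  1.   -3.1 175.8]
port 1 171 flange z 0.1516 e,f 1.8 -2.7 knob 45 [  1.3  -3.6 177.3]
port 2 196 flange z 0.1519 e,f 2.7 -2.0 knob 47 [  2.3  -4.1 176. ]
bench lid 90 [0.5306 0.0547 0.0302]
bench lid 35 [ 0.5072 -0.2567  0.0306]
tap [ 0.45412 -0.37206]
lever 3 [-0.0239 -0.0237 -0.023 ] 0.06561079286766813
f= [-8.91610209 -0.1323292 ] dir deg -83.60064154764807Traceback (most recent call last):
  File "<stdin>", line 8, in <module>
    return _quantile_unchecked(
        a, q, axis, out, overwrite_input, method, keepdims, weights)
    return _ureduce(a,
                    func=_quantile_ureduce_func,
    ...<5 lines>...
                    overwrite_input=overwrite_input,
                    method=method)
    r = func(a, **kwargs)
    result = _quantile(arr,
                       quantiles=q,
    ...<2 lines>...
                       out=out,
                       weights=wgt)
    slices_having_nans = np.isnan(arr[-1, ...])
                                  ~~~^^^^^^^^^
IndexError: index -1 is out of bounds for axis 0 with size 0
```

All three lids are seated: flanges read 0.149 and are centred within 2 mm. The arm hides the tap, so I'm taking it from the first picture and the scene view.

```bash
python3 - <<'E'
from h import *
s=np.load('pics/top.npy',allow_pickle=True).item(); im=cv2.imread('pics/top0.png')[...,::-1].astype(int)
T=np.array([.553,-.2463])-.16*YM
m=np.zeros((480,640),np.uint8); m[285:320,420:450]=1; m&=(im.max(2)<70).astype(np.uint8)
n,l,st,c=cv2.connectedComponentsWithStats(m); i=1+st[1:,4].argmax(); v,u=np.where(l==i)
q=onz(s,u,v,.062); e=(q[:,:2]-T)@XM; f=(q[:,:2]-T)@YM; print(st[i],'e',np.percentile(e,[1,99]).round(4),np.polyfit(e,f,1).round(4))
s=snap('scene'); P=pts(s).reshape(-1,3); e=(P[:,:2]-T)@XM; f=(P[:,:2]-T)@YM; g=s['color'].reshape(-1,3).astype(int)
k=(np.hypot(e,f)<.09)&(abs(P[:,2]-.06)<.006)&(g.max(1)<70); print('scene lever',k.sum(),np.percentile(e[k],[2,98]).round(4),np.polyfit(e[k],f[k],1).round(4))
for z in np.arange(.02,.07,.006):
    k=(abs(e)<.02)&(f<-.03)&(f>-.1)&(abs(P[:,2]-z)<.003); print('barb',z.round(3),k.sum(),(f[k].min()*1000).round() if k.any() else '')
E
```

```text
[427 293  14  21  63] e [-0.0617 -0.0105] [ 0.1094 -0.0012]
scene lever 65 [-0.0588 -0.01  ] [ 0.1485 -0.003 ]
barb 0.02 4 -67.0
barb 0.026 19 -71.0
barb 0.032 57 -74.0
barb 0.038 29 -67.0
barb 0.044 1 -45.0
barb 0.05 0 
barb 0.056 0 
barb 0.062 0 
barb 0.068 0
```

```bash
python3 -m inch '[0.2,-4,0,3,0.4,-8,0,7,0.6,-11.5,0,7,0.6,-11.5,-4,7,0.6,-11.5,-8,7,0.6,-11.5,-12,7,0.6,-11.5,-13,7,0.6,-11.5,-13,7,0.6,-11.5,-13,7,0.6,-11.5,-13,7]' 0.42 30
```

```text
t: 85.3
position: [0.4123, -0.3475, 0.094]
tool_rot: [0.84, 3.025, -0.002]
wrist_force: [0.8, 0.5, 0.1]
opening: 0.418
gripper_force: 0.0
```

```bash
python3 -m inch '[-0.15,0.06,-1,0,-0.15,0.06,-2,0,-0.15,0.06,-3,0,-0.15,0.06,-3.8,0,-0.15,0.06,-4.4,0,-0.15,0.06,-4.4,0,-0.15,0.06,-4.4,0,-0.15,0.06,-4.4,0,-0.15,0.06,-4.4,0,-0.15,0.06,-4.4,0]' 0.42
python3 -m inch '[0,0,0,0,0,0,0,0,0,0,0,0,0,0,0,0,0,0,0,0,0,0,0,0,0,0,0,0,0,0,0,0,0,0,0,0,0,0,0,0]' 0.22 20
```

```text
t: 86.55
position: [0.4099, -0.3461, 0.0486]
tool_rot: [0.84, 3.027, -0.0]
wrist_force: [0.1, -0.2, 0.3]
opening: 0.421
gripper_force: 0.0
t: 87.8
position: [0.4099, -0.346, 0.0485]
tool_rot: [-0.84, -3.027, -0.0]
wrist_force: [-0.1, 0.0, 0.1]
opening: 0.221
gripper_force: 0.0
```

```bash
python3 -m inch '[-0.35,-0.72,0,9,-0.59,-1.49,0,18,-0.7,-2.29,0,27,-0.69,-3.1,0,36,-0.55,-3.89,0,45,-0.29,-4.65,0,54,0.09,-5.36,0,63,0.57,-6.01,0,72,1.08,-6.51,0,80,1.66,-6.94,0,88]'
python3 -m inch '[0,0,0,0,0,0,0,0,0,0,0,0,0,0,0,0,0,0,0,0,0,0,0,0,0,0,0,0,0,0,0,0,0,0,0,0,0,0,0,0]'
```

```text
t: 89.05
position: [0.425, -0.4145, 0.0481]
tool_rot: [1.503, -2.756, -0.005]
wrist_force: [-12.0, 9.1, 5.5]
opening: 0.218
gripper_force: 8.1
t: 90.3
position: [0.4245, -0.4139, 0.0478]
tool_rot: [1.497, -2.76, -0.006]
wrist_force: [-3.9, 2.9, 2.4]
opening: 0.218
gripper_force: 2.6
```

```bash
python3 -m inch '[-0.05,0.05,0,0,-0.1,0.1,0,0,-0.1,0.1,0,0,-0.1,0.1,1,0,-0.1,0.1,3,0,-0.1,0.1,7,0,-0.1,0.1,12,0,-0.1,0.1,17,0,-4,4,17,0,-8,8,17,0]' 0.4
python3 -m inch '[-2,6,0,0,-4,12,0,0,-4,18,0,0,-4,24,0,0,-4,24,0,0,-4,24,0,0,-4,24,0,0,-4,24,0,0,-4,24,0,0,-4,24,0,0]'
python3 - <<'E'
from h import *
s=snap('top'); lids(s); T=np.array([.553,-.2463])-.16*YM
P=pts(s).reshape(-1,3); e=(P[:,:2]-T)@XM; f=(P[:,:2]-T)@YM; g=s['color'].reshape(-1,3).astype(int)
k=(np.hypot(e,f)<.09)&(f<-.01)&(P[:,2]>.045)&(P[:,2]<.07)&(g.max(1)<75); print('lever',k.sum(),np.percentile(f[k],[2,98]).round(4),np.polyfit(f[k],e[k],1).round(4))
c=s['color'][190:340,270:470]; cv2.imwrite('pics/end.png',cv2.resize(c,(800,600),interpolation=cv2.INTER_CUBIC)[...,::-1])
print(readout.read_state()['t'])
E
```

```text
t: 91.55
position: [0.3463, -0.3354, 0.22]
tool_rot: [-1.498, 2.761, -0.005]
wrist_force: [-0.1, 0.1, -0.7]
opening: 0.4
gripper_force: 0.0
t: 92.8
position: [0.3064, -0.0958, 0.2184]
tool_rot: [1.497, -2.762, -0.001]
wrist_force: [-0.5, -0.6, -0.4]
opening: 0.405
gripper_force: 0.0
port 0 311 flange z 0.1491 e,f -0.1 0.9 knob 49 [ -0.4   1.  176.5]
port 1 313 flange z 0.149 e,f 0.7 0.1 knob 51 [ 4.000e-01 -1.000e-01  1.748e+02]
port 2 293 flange z 0.1495 e,f 1.7 -0.0 knob 44 [  2.3  -0.3 174.4]
lever 88 [-0.0591 -0.0116] [-0.0053 -0.0017]
92.85
```

View pics/end.png

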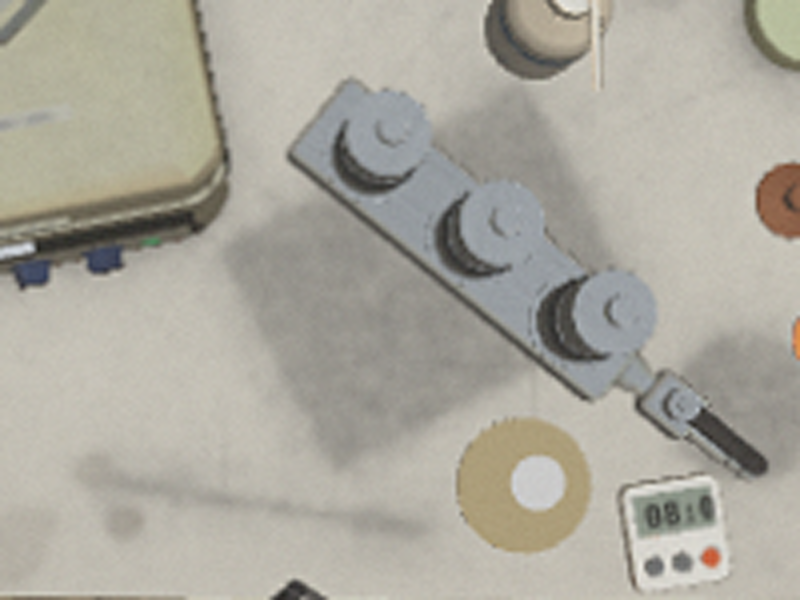

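The picture shows all three lids on their funnels at (395,130), (500,220) and (615,310). The lever lies in line with the pipe at (730,440), and the petri dish and timer haven't moved.

```bash
python3 -c "
from station import env
print(env.job_done())"
```

```text
the job is handed in; nothing more can be done
None
```

The job is handed in, with no verdict returned: by my last camera check all three funnels stand home in their ports with lids on (stopper not needed), the tap lever is in line with the pipe, and the petri dish and timer sit where they were; I did not re-measure the wash bottle or forceps.

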